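# Clamp the slicing stop to the bread board's T-track

## Task

Fasten the slicing stop to the bread board where it stands: take the hammer-head clamp bolt from its stand, lower its head lengthwise through the opening in the stop's foot into the track's slot, turn it clockwise so that the head swings square across the slot under its lips, and keep turning the knob until the stop is clamped hand-tight: firm, but gently, never forced. Do not shift the stop, leave the other things alone, and let go at the end.

Things in the scene. Friction and masses are not known exactly. Their poses are not given: they have to be found in the camera images.
- bread_board: Fixed wooden board 190 x 290 x 22 mm with a flush aluminium T-track along its y axis through the middle. Origin: centre of the underside; z up, top face at 22 mm. The slot between the lips is 20.6 mm wide; lips 4 mm thick (z 18 to 22); the channel below is 38 mm wide, its floor at z = 5 mm.
- slicing_stop: Loose stop, about 0.6 kg, on the board over the track: steel foot 60 (x) x 126 (y -90 to +36) x 6 mm, with a wooden plate 120 wide, 8 thick, 84 mm high across its -y end (y = -90). Keys under the foot hold it in line with the slot; it slides along the slot if pushed. Origin: centre of the foot's opening, underside of the foot (= the board's top face).
- foot_opening (a point): Centre of the opening through the stop's foot, at the foot's top face, 28 mm above the board's underside; axes as the stop's. Opening 20.6 mm (x) by 42 mm (y), straight over the slot.
- clamp_bolt: Hammer-head bolt with nut, 0.17 kg, upright in its stand. Origin: centre of the head's underside; z up. Head 37 (x) x 18 (y) x 6 mm, two opposite corners cut away: in the channel it turns clockwise (seen from above) a quarter turn from lengthwise, till its corners meet the walls 0 to 0.35 rad past square; anticlockwise it jams short of square. Shank 16 mm thick.
- bolt_shank (a point): Point on the bolt's axis 20 mm above its origin. A brass spring washer (36 mm dia, 3 thick) sits under the nut: its underside is 20 mm above the bolt's origin with the nut run up; at the start the nut is run down by 0.8 to 3 mm (unknown). The washer comes to rest on the foot; the head then hangs 1 to 3.2 mm below the lips.
- bolt_top (a point): Top of the shank, 67 mm above the bolt's origin, with a red line parallel to the head (bolt's x). Round black knob nut below it, 42 mm dia, 33 to 57 mm above the origin (less what it is run down). Stiff thread, friction 0.12 N m: the knob carries the bolt round, unless pressed down hard, till the head meets its stop; then it runs down 2.5 mm per rad clockwise.
- bolt_head (a point): Centre of the head's top, 6 mm above the origin. As the nut runs down the bolt rises, till the head bears under the lips (0.4 to 1.3 rad); then the spring washer gives (30 N/mm): about 45 N per rad, and each N adds 0.0025 N m to the knob's even running torque (0.03 to 0.12 after a small slow step; less after any turn back). Hand-tight: 8 to 40 N, 0.02 to 0.1 N m more.
- bolt_stand: Fixed dark wooden block 80 x 60 x 24 mm. Origin: centre of the underside. Oblong pocket 41.5 mm along its x axis by 22.5 mm, 14 mm deep; the bolt's head rests on the pocket's floor, 10 mm above the block's underside.
- tub: Yoghurt tub 72 mm wide, 71 mm high, a loose bystander to leave alone. Origin: centre of its underside.
- apple: Red apple 68 mm, a loose bystander to leave alone. Origin: centre of its underside.
- mill: Wooden pepper mill 58 mm wide, 170 mm high, a loose bystander to leave alone. Origin: centre of its underside.
- peeler: Dark green peeler 170 x 25 x 18 mm, lying, a loose bystander to leave alone. Origin: centre of its underside.
Things that resemble listed ones, but are neither listed nor needed, are in the scene too. There is more than one size of the clamp_bolt; the job needs the middle-sized.

How it is judged:
By the outcome, as a careful person would: the job done as asked, in the order asked, and still so for the second after the job is handed in, with the robot touching nothing.
It also fails if it takes over 69 s, if anything falls off the work surface, if the arm or the gripper's body presses on something with over 40 N, if the wrist force passes 120 N, or if a joint passes its speed limit or range.

## Robot

A 6-joint arm with a two-finger parallel gripper is mounted at the origin on a cart in front of the work surface, level with it; the furniture and walls round the work are solid. World frame = base frame: x ahead of the robot, y to its left, z up, the work surface at z = 0. Lengths are in m, angles in rad, forces in N, time in s.
With the tool pointing down it reaches from about 0.35 to 0.85 m from the base axis. Payload 8.1 kg.
Tool frame: the origin (TCP) lies midway between the tips of the shut fingers; the grasp point (between the pads) lies 19 mm behind it (robot.tcp_to_grasp is the distance from the TCP to the grasp point, in m); x points along the fingers, y is the direction in which the jaws open and shut, and the axes are right-handed (so a half turn about x gives the same grasp; the last joint's range is limited). The gripper opens to 93 mm and grips with 3 to 60 N. Pads are 15 mm wide; open, the fingers measure 128 mm over their backs; the gripper's body (75 mm by 188 mm) begins 65 mm behind the grasp point.
Start: joints at [1.214, 0.13, 1.488, -0, 1.523, -0.085], TCP at [0.161, 0.578, 0.188] pointing down, gripper open.
Joint ranges: [-2.96, 2.96], [-0.89, 2.26], [0.02, 2.5], [-1.34, 4.48], [0, 2.73], [-2.66, 2.66]. Speed limits (rad/s): [2.39, 2.39, 2.79, 3.14, 3.14, 3.14].

## Interface

Orientations are given as a rotation vector (axis times angle).
In Python, from plant import robot gives the robot as it stands.
- The arm moves only by the tool play_rows, never from a script. Its argument "plan" is a list of rows, each an object with "slide": the shift along the world's x, y, z as a fraction of full scale, a list of three; "roll": the turn about the world's z as a fraction of full scale; "fingers": the gripper command: -1 is shut, 1 is fully open, values between are in proportion. A call has 1 to 20 rows; each row shifts and turns the commanded pose from where the row before left it; what a row does not reach is not made up. Full scale, the value 1, is 30 mm for a shift and 8 degrees for a turn. A row lasts 1/8 s, in which the tool goes at most 62.5 mm and 10.7 degrees, less where a joint would pass 70% of its speed; a pose out of reach is approached as far as the arm can. A call with a number of a shift or a turn outside -1 to 1 is refused whole. A call with a gripper value outside its range is refused whole. The fingers move at their own pace and stop on an object; "squeeze" is the grip in N (left out, the last holds). Time passes only in rows, so rows that do not move let the fingers close. It gives the time, the measured TCP pose, the force and the opening at its end, in the units of the state.
- robot.read_state(): the state, without advancing time (a new reading comes with each control period).
- robot.read_camera(name): name is "side" or "top"; returns the picture (420x560x3 uint8, red, green, blue); there is no depth.
- robot.get_calibration(name): a dict with "fx", "fy", "cx", "cy" (pixels), "R" (3x3) and "t" (3): a world point X has camera coordinates R X + t. Camera axes: x right, y down, z forward; pixel columns grow to the right and rows downward; lengths in m; the calibration is good to about 2 mm. A picture is of the moment at which its call begins. get_calibration takes no time and is no camera call.
- robot.close_job(): hands the job in, once; it reports no verdict.
Trained networks look in the newest picture that a camera, given by its name, has taken for a name from the list of things; names that differ only in an ending like _2 or _b are one class to them, and where a whole thing is asked for, a point or a joint stands for the part that bears it (a point fixed in the world has none). Each returns a list of dicts, best first, with "p" (0 to 1); they miss things now and then, are a little off and sometimes report something else, mostly with a low value. They report only what shows in the picture. A call takes as long as a camera call. They do not tell look-alikes from the thing itself.
- robot.boxes_of(camera, target): "extent" ([centre column, centre row, width, height] in pixels, round what is visible of it).
- robot.regions_of(camera, target): "region" (420x560 bool, what is visible of it) and "extent" ([centre column, centre row, width, height] in pixels, round what is visible of it).
- robot.mark_of(camera, target): "point" ([column, row] in pixels: a listed point, or the origin of a listed thing).
The state is a dict: "t": time; "q": joint angles; "dq": joint speeds; "joint_torque": joint torques, N m; "tool_pos": TCP position; "orientation": TCP orientation; "force": force on the tool from outside, world axes, zero at the start; "wrist_torque": the same for the moment, N m; "opening": finger opening in m.
Only numpy, scipy, OpenCV 4.12 (cv2) and the standard library are available. Lean on these libraries where they do the work, as an engineer would, in place of code of your own. Each camera call takes 0.05 s, during which the arm holds its last target.

## Working session

There is one attempt and no reset: what is moved stays moved. The work goes in short steps, Python scripts to look and compute and a tool call to move; the robot and the scene stay as the last step left them, time stands still between calls to the robot, and variables do not carry over. Pictures are saved under pics/ and viewed, and the job is handed in when it is done.

Besides the shell and the picture viewer there is one more tool, called after "Emit:" as a command line: name --argument value ..., lists and objects as JSON in quotes. play_rows: Moves the arm, as the interface text tells. Its arguments: {"type":"object","properties":{"plan":{"type":"array","items":{"type":"object","properties":{"slide":{"type":"array","items":{"type":"number","minimum":-1,"maximum":1}},"roll":{"type":"number","minimum":-1,"maximum":1},"fingers":{"type":"number"}}}},"squeeze":{"type":"number"}},"required":["plan"]}

```bash
ls; mkdir -p pics; python3 - <<'E'
from plant import robot
import cv2
for n in("side","top"):
    im=robot.read_camera(n); cv2.imwrite(f"pics/{n}0.png",im[:,:,::-1])
    c=robot.get_calibration(n); print(n,c)
print(robot.read_state())
E
```

```text
pics
side {'fx': 429.2853404013562, 'fy': 429.2853404013562, 'cx': 282.43108240801484, 'cy': 209.35760210279284, 'R': array([[-0.99985303,  0.00986457, -0.01402169],
       [ 0.01683193,  0.40948886, -0.91215983],
       [-0.00325633, -0.91226178, -0.40959472]]), 't': array([0.58411082, 0.05140667, 1.14486696])}
top {'fx': 401.59815350640105, 'fy': 401.59815350640105, 'cx': 275.03972269839824, 'cy': 205.32767595202904, 'R': array([[ 0.01906809, -0.99979461,  0.00686661],
       [-0.98447149, -0.01997366, -0.17440453],
       [ 0.17450586, -0.00343442, -0.98465015]]), 't': array([0.01088845, 0.60515563, 1.0073931 ])}
{'t': 0.1, 'q': array([ 1.21360155e+00,  1.31057297e-01,  1.48915892e+00,  2.18431237e-05,
        1.52301103e+00, -8.54016013e-02]), 'dq': array([-0.00063332, -0.00201514, -0.00156213,  0.00078522,  0.00044034,
       -0.0003954 ]), 'joint_torque': array([ 1.68016351e-03, -5.61342680e+01, -4.93096375e+01,  7.70741003e-02,
        2.92838307e-02, -1.19090419e-04]), 'tool_pos': array([0.16085023, 0.57745731, 0.18751562]), 'orientation': array([ 0.21210711,  1.56062675, -0.21461103]), 'force': array([-0.8853328 ,  0.08641639, -0.90206245]), 'wrist_torque': array([ 0.03127506, -0.00151027, -0.02630284]), 'opening': 0.09291670679132703}
```

View pics/side0.png

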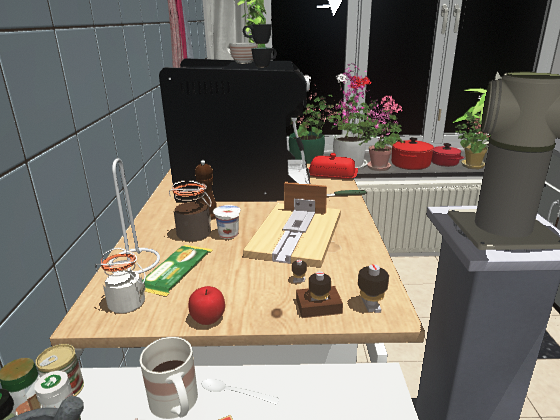

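View pics/top0.png

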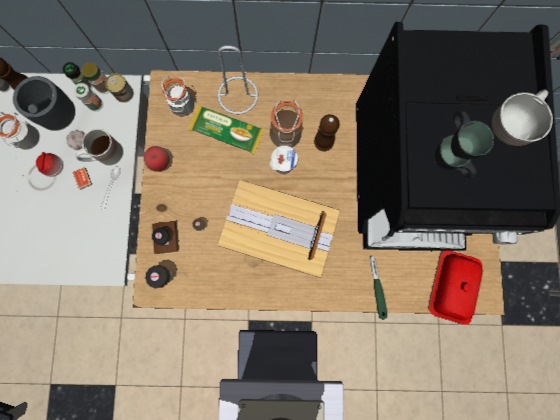

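```bash
cat > h.py <<'E'
import numpy as np,cv2
from plant import robot
from scipy.optimize import least_squares
C={n:robot.get_calibration(n) for n in("side","top")}
def proj(n,X):
    c=C[n];p=np.asarray(X)@c["R"].T+c["t"];return np.stack([c["fx"]*p[...,0]/p[...,2]+c["cx"],c["fy"]*p[...,1]/p[...,2]+c["cy"]],-1)
def onz(n,uv,z):
    c=C[n];d=c["R"].T@np.array([(uv[0]-c["cx"])/c["fx"],(uv[1]-c["cy"])/c["fy"],1]);o=-c["R"].T@c["t"];return o+d*(z-o[2])/d[2]
def tri(us,ut):
    r=least_squares(lambda X:np.r_[proj("side",X)-us,proj("top",X)-ut],[.6,.1,.05]);return r.x,np.sqrt(2*r.cost)
E
python3 - <<'E'
from h import *
for t in ["bolt_top","bolt_shank","clamp_bolt","bolt_stand","foot_opening","slicing_stop","bread_board"]:
    for n in("side","top"):
        print(t,n,[(np.round(d["point"],1).tolist(),round(d["p"],2)) for d in robot.mark_of(n,t)][:5])
for n,(a,b,w,h) in dict(top=(130,190,100,110),side=(260,250,150,75)).items():
    im=robot.read_camera(n)[b:b+h,a:a+w,::-1]
    s=min(800//w,600//h); cv2.imwrite(f"pics/{n}_crop.png",cv2.resize(im,None,fx=s,fy=s,interpolation=cv2.INTER_CUBIC)); print(n,s)
E
```

```text
bolt_top side [([300.6, 259.7], 0.79), ([320.8, 273.2], 0.78), ([374.8, 269.4], 0.64)]
bolt_top top [([156.4, 234.8], 0.83), ([153.9, 276.4], 0.71), ([197.9, 220.5], 0.46)]
bolt_shank side [([319.8, 291.7], 0.95), ([370.2, 292.0], 0.92), ([298.0, 274.5], 0.6), ([294.3, 223.5], 0.19)]
bolt_shank top [([199.2, 224.5], 0.69), ([160.1, 276.4], 0.67), ([162.3, 231.7], 0.52)]
clamp_bolt side [([319.5, 304.4], 0.96), ([367.9, 306.5], 0.8), ([297.9, 279.6], 0.72)]
clamp_bolt top [([164.7, 275.4], 0.81), ([166.7, 238.5], 0.78), ([199.7, 227.6], 0.58), ([378.3, 286.7], 0.21)]
bolt_stand side [([317.5, 306.0], 0.72)]
bolt_stand top [([163.4, 237.7], 0.8)]
foot_opening side [([294.4, 222.9], 0.84)]
foot_opening top [([286.0, 227.0], 0.82)]
slicing_stop side [([299.0, 227.3], 0.71)]
slicing_stop top [([284.2, 226.3], 0.87)]
bread_board side [([295.8, 237.4], 0.97)]
bread_board top [([288.4, 167.2], 0.61)]
top 5
side 5
```

View pics/side_crop.png

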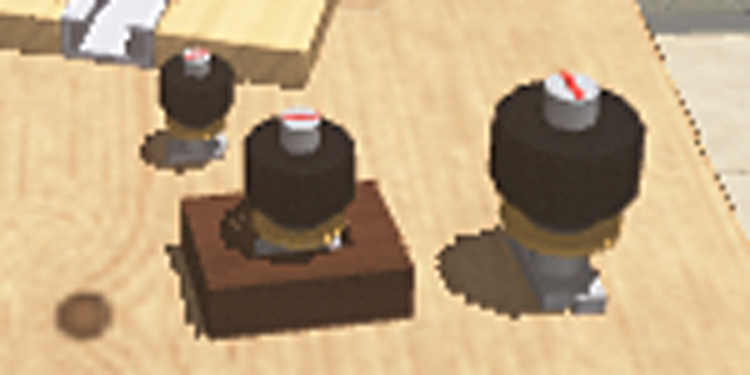

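View pics/top_crop.png

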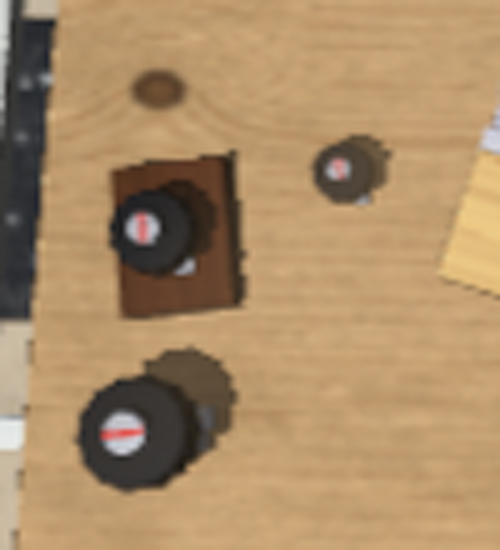

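Candidates: small bolt (top 198,221 / side 299,261), bolt in the stand (top 158,236 / side 319,274), large one (top 154,276 / side 374,269). The crop shows three sizes, and the middle one is the one in the dark stand, as described. That's my target.

```bash
python3 - <<'E'
from h import *
for n,(a,b,w,h) in dict(top=(215,175,130,105),side=(240,175,110,95)).items():
    im=robot.read_camera(n)[b:b+h,a:a+w,::-1]
    s=6; cv2.imwrite(f"pics/{n}_crop2.png",cv2.resize(im,None,fx=s,fy=s,interpolation=cv2.INTER_CUBIC))
im={n:robot.read_camera(n).astype(float) for n in("side","top")}
cen={}
for n,(a,b,w,h) in dict(top=(148,225,18,20),side=(310,262,20,20)).items():
    r=im[n][b:b+h,a:a+w]; red=np.clip(r[...,0]-r[...,1:].max(-1)-40,0,None)
    br=np.clip(r.min(-1)-110,0,None)
    # cap = bright or red
    wgt=red; yy,xx=np.mgrid[b:b+h,a:a+w]
    c=np.array([(wgt*xx).sum(),(wgt*yy).sum()])/wgt.sum()
    M=np.cov(np.stack([xx.ravel(),yy.ravel()]),aweights=wgt.ravel()+1e-9); print(n,c,M.tolist(),wgt.sum()); cen[n]=c
X,e=tri(cen["side"],cen["top"]); print("bolt_top",X,e)
print("onz top",onz("top",cen["top"],.077),"side",onz("side",cen["side"],.077))
X,e=tri([294.4,222.9],[286,227]); print("opening",X,e, onz("top",[286,227],.028),onz("side",[294.4,222.9],.028))
X,e=tri([319.5,304.4],[166.7,238.5]); print("bolt",X,e)
X,e=tri([317.5,306],[163.4,237.7]); print("stand",X,e)
E
```

```text
top [157.95185185 234.92962963] [[0.06500842234099623, 0.12701842623310242], [0.12701842623310242, 2.531139078067563]] 270.0
side [319.7476489  272.95454545] [[4.876551336028943, -0.16238234757799475], [-0.16238234757799475, 0.05336473259885797]] 638.0
bolt_top [0.51613305 0.31944298 0.07612939] 1.0423109086902766
onz top [0.51814986 0.31901101 0.077     ] side [0.51509903 0.3210327  0.077     ]
opening [ 0.55173009 -0.00795193  0.02348021] 0.1351212433617541 [ 0.55091675 -0.00778144  0.028     ] [0.55229235 0.00122194 0.028     ]
bolt [0.51448012 0.31654604 0.00073361] 0.7987753730878429
stand [0.51818524 0.32486376 0.00306112] 0.07647108090479954
```

View pics/top_crop2.png

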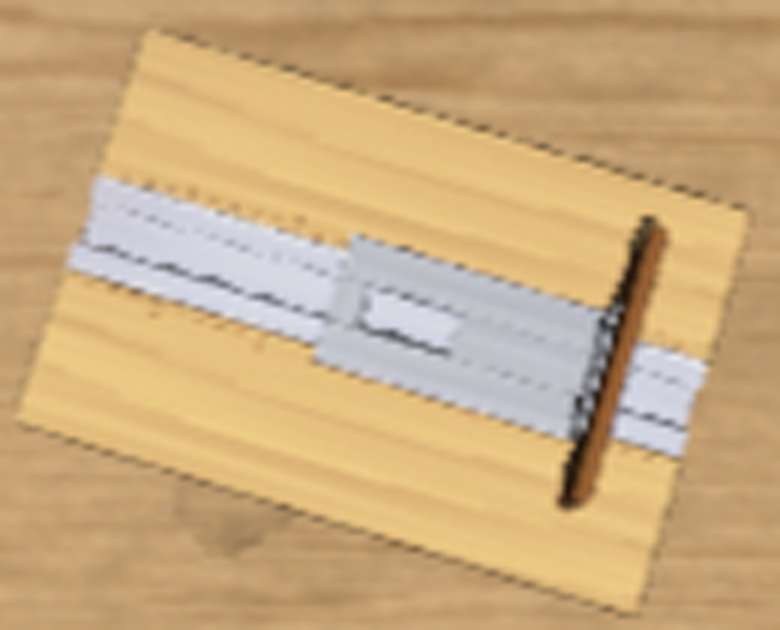

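View pics/side_crop2.png

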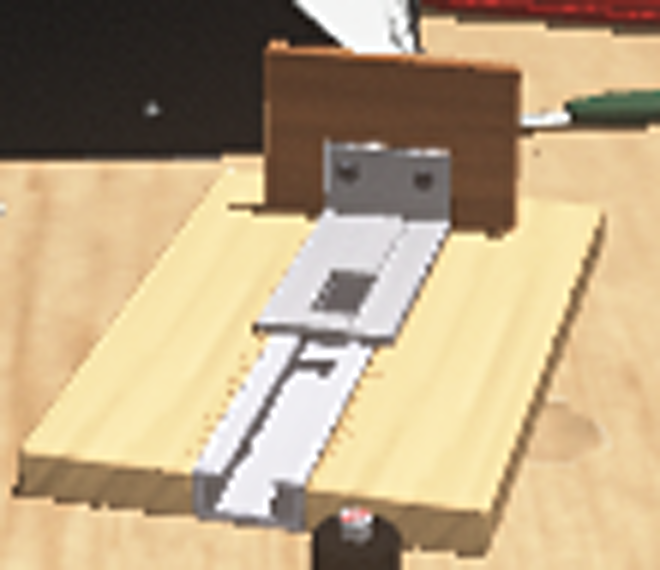

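```bash
python3 - <<'E'
from h import *
def full(p,a,b,s): return np.array([(x+.5)/s-.5+a for x in [p[0]]]+[(p[1]+.5)/s-.5+b])
T=lambda p:full(p,215,175,6); S=lambda p:full(p,240,175,6)
# board local corners z=.022 : (x,y)
L=[(-.095,-.145),(.095,-.145),(.095,.145),(-.095,.145)]
top=[T(p) for p in [(637,612),(750,208),(150,32),(17,420)]]
side=[S(p) for p in [(605,210),(228,165),(22,455),(490,515)]]
def W(p,l,z):
    c,s=np.cos(p[2]),np.sin(p[2]); l=np.array(l); return np.c_[p[0]+c*l[:,0]-s*l[:,1],p[1]+s*l[:,0]+c*l[:,1],np.full(len(l),z)]
def fit(fs,p0): 
    r=least_squares(lambda p:np.concatenate([f(p).ravel() for f in fs]),p0); return r.x,r.fun
ft=lambda p:proj("top",W(p,L,.022))-top
fsd=lambda p:proj("side",W(p,L,.022))-side
for nm,f in(("top",[ft]),("side",[fsd]),("both",[ft,fsd])):
    x,fun=fit(f,[.55,-.0,-.1]); print("board",nm,x.round(4),fun.round(1))
    # stop along: opening corners at z=.028
    op=[(-.0103,-.021),(.0103,-.021),(.0103,.021),(-.0103,.021)]
    tc=[T(p) for p in[(447,353),(465,318),(365,287),(360,322)]]
    for cn,uv in (("top",T((409,320))),("side",S((344,291)))):
        P=onz(cn,uv,.028)[:2]-x[:2]; c,s=np.cos(x[2]),np.sin(x[2]); print("  open local",cn,(c*P[0]+s*P[1]).round(4),(-s*P[0]+c*P[1]).round(4), onz(cn,uv,.028).round(4))
    for cn,uv in (("top fl",T((353,235))),("top fr",T((317,360))),("side fl",S((255,328))),("side fr",S((392,342)))):
        P=onz(cn.split()[0],uv,.028)[:2]-x[:2]; print("  foot front",cn,(c*P[0]+s*P[1]).round(4),(-s*P[0]+c*P[1]).round(4))
# stand: 
Lst=[(-.04,-.03),(.04,-.03),(.04,.03),(-.04,.03)]
t5=lambda p:full(p,130,190,5); s5=lambda p:full(p,260,250,5)
tt=[t5(p) for p in [(236,303),(227,160),(113,171),(123,316)]]
ss=[s5(p) for p in [(378,182),(183,200),(208,284),(412,265)]]
a=lambda p:proj("top",W(p,Lst,.024))-tt
b=lambda p:proj("side",W(p,Lst,.024))-ss
for nm,f in(("top",[a]),("side",[b]),("both",[a,b])):
    x,fun=fit(f,[.52,.32,0.]); print("stand",nm,x.round(4),fun.round(1))
E
```

```text
board top [ 0.5514  0.0104 -0.2771] [ 0.6  0.6  0.8  0.  -0.8 -1.1 -0.5  0.4]
  open local top -0.0004 -0.01 [0.5483 0.0009 0.028 ]
  open local side -0.0033 -0.0091 [0.5457 0.0026 0.028 ]
  foot front top fl 0.029 0.0251
  foot front top fr -0.0295 0.024
  foot front side fl 0.0251 0.0348
  foot front side fr -0.0344 0.0337
board side [ 0.5477  0.0175 -0.2842] [ 0.7 -0.4 -0.5  0.7 -0.7 -0.4  0.5 -0.1]
  open local top 0.0052 -0.0158 [0.5483 0.0009 0.028 ]
  open local side 0.0023 -0.0149 [0.5457 0.0026 0.028 ]
  foot front top fl 0.0344 0.0195
  foot front top fr -0.0241 0.018
  foot front side fl 0.0304 0.0292
  foot front side fr -0.0291 0.0276
board both [ 0.5494  0.0119 -0.2793] [-0.1  1.4  0.3  0.8 -1.3 -0.5 -1.1  1.  -0.4 -1.3 -1.4  0.  -1.1 -1.5
 -0.2 -1.4]
  open local top 0.0019 -0.0109 [0.5483 0.0009 0.028 ]
  open local side -0.001 -0.01 [0.5457 0.0026 0.028 ]
  foot front top fl 0.0312 0.0243
  foot front top fr -0.0273 0.023
  foot front side fl 0.0273 0.034
  foot front side fr -0.0322 0.0327
stand top [0.5181 0.3162 0.1311] [ 0.   0.5 -0.2 -0.6  0.2 -0.3  0.   0.4]
stand side [0.516  0.3203 0.1171] [-0.2 -0.6 -0.1 -0.8 -0.2  0.6  0.5  0.6]
stand both [0.5167 0.3179 0.124 ] [-0.7  1.1 -0.8 -0.  -0.3  0.1 -0.8  0.9 -0.8 -1.3 -0.5 -1.4 -0.4 -0.1
  0.  -0.3]
```

```bash
python3 - <<'E'
from h import *
from scipy.spatial.transform import Rotation as R
s=robot.read_state(); M=R.from_rotvec(s["orientation"]).as_matrix(); print(M.round(3)); print("yaw of tool y",np.arctan2(M[1,1],M[0,1]),"q",s["q"].round(3))
# red line yaw model in both cams
for n,sl in(("top",(0.127,2.53)),("side",(4.876,-.162))):
    P=np.array([.5165,.3195,.077]); 
    for yaw in(0,.05,.1,.15):
        d=np.array([np.cos(yaw),np.sin(yaw),0])*.005; uv=proj(n,P+d)-proj(n,P-d); print(n,yaw,uv/np.abs(uv).max(), np.array(sl)/max(np.abs(sl)))
E
```

```text
[[-0.     0.268  0.963]
 [-0.     0.963 -0.268]
 [-1.    -0.    -0.   ]]
yaw of tool y 1.2989958074830459 q [ 1.214  0.13   1.488  0.     1.523 -0.085]
top 0 [ 0.07021705 -1.        ] [0.05019763 1.        ]
top 0.05 [ 0.01999586 -1.        ] [0.05019763 1.        ]
top 0.1 [-0.0303776 -1.       ] [0.05019763 1.        ]
top 0.15 [-0.08115811 -1.        ] [0.05019763 1.        ]
side 0 [-1.          0.01731847] [ 1.         -0.03322395]
side 0.05 [-1.          0.04473532] [ 1.         -0.03322395]
side 0.1 [-1.          0.07253385] [ 1.         -0.03322395]
side 0.15 [-1.          0.10086463] [ 1.         -0.03322395]
```

Emit:
play_rows --plan '[{"slide": [0.5, -0.36, 0], "roll": 0, "fingers": 0.29}, {"slide": [0.84, -0.61, 0], "roll": 1, "fingers": 0.29}, {"slide": [0.84, -0.61, 0], "roll": 0, "fingers": 0.29}, {"slide": [0.84, -0.61, 0], "roll": 0, "fingers": 0.29}]'

```text
t: 1.6
tool_pos: [0.2532, 0.5109, 0.1885]
orientation: [0.104, 1.568, -0.104]
force: [0.9, 0.6, -0.2]
opening: 0.0612
```

Emit:
play_rows --plan '[{"slide": [0.8, -0.58, 0], "roll": 0.74, "fingers": 0.29}, {"slide": [0.8, -0.58, 0], "roll": 0.74, "fingers": 0.29}, {"slide": [0.8, -0.58, 0], "roll": 0.74, "fingers": 0.29}, {"slide": [0.8, -0.58, 0], "roll": 0.74, "fingers": 0.29}, {"slide": [0.8, -0.58, 0], "roll": 0.74, "fingers": 0.29}, {"slide": [0.8, -0.58, 0], "roll": 0.74, "fingers": 0.29}, {"slide": [0.8, -0.58, 0], "roll": 0.74, "fingers": 0.29}, {"slide": [0.8, -0.58, 0], "roll": 0.74, "fingers": 0.29}, {"slide": [0.8, -0.58, 0], "roll": 0.74, "fingers": 0.29}, {"slide": [0.8, -0.58, 0], "roll": 0.74, "fingers": 0.29}, {"slide": [0.78, -0.58, 0], "roll": 0.74, "fingers": 0.29}, {"slide": [0, 0, -0.5], "roll": 0, "fingers": 0.29}, {"slide": [0, 0, -0.5], "roll": 0, "fingers": 0.29}]'

```text
t: 3.22
tool_pos: [0.5147, 0.3203, 0.1572]
orientation: [-0.781, 1.427, 0.781]
force: [-0.3, 0.1, -0.1]
opening: 0.0597
```

```bash
python3 - <<'E'
from h import *
s=robot.read_state(); print(s["tool_pos"],s["q"].round(2),s["t"])
a=[]
for n,(x,y,w,h) in dict(side=(260,180,130,150),top=(110,180,110,130)).items():
    im=robot.read_camera(n).copy()
    u=proj(n,s["tool_pos"]);print(n,u)
    cr=cv2.resize(im[y:y+h,x:x+w,::-1],(400,400*h//w),interpolation=cv2.INTER_CUBIC); p=((u-[x,y]+.5)*400/w).astype(int); cv2.circle(cr,tuple(int(v) for v in p),3,(0,255,0),-1); a.append(cv2.copyMakeBorder(cr,0,480-cr.shape[0],0,0,0))
cv2.imwrite("pics/appr.png",np.hstack(a))
E
```

```text
[0.51472777 0.3203296  0.15721889] [ 0.47  0.16  1.51  0.    1.47 -2.1 ] 3.225
side [320.86090236 235.463444  ]
top [147.69661685 232.88971589]
```

View pics/appr.png

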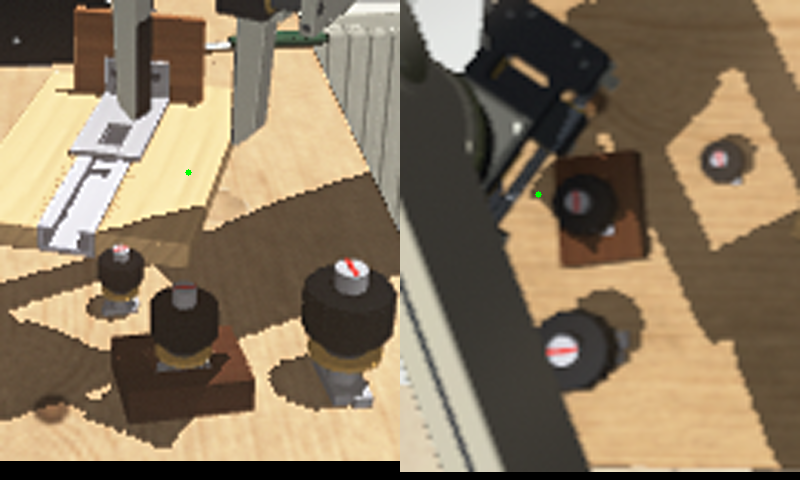

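```bash
python3 - <<'E'
from h import *
s=robot.read_state();print(s["opening"])
for n in("side","top"):
    im=robot.read_camera(n)[:,:,::-1].copy()
    im=cv2.resize(im,(800,600),interpolation=cv2.INTER_CUBIC); 
    M=cv2.Rodrigues(s["orientation"])[0]
    for o,c in(((0,0,0),(0,255,0)),((0,.03,0),(0,0,255)),((0,-.03,0),(0,0,255)),((-.084,0,0),(255,0,0))):
        u=proj(n,s["tool_pos"]+M@np.array(o))*800/560; cv2.circle(im,tuple(int(v) for v in u),3,c,-1)
    cv2.imwrite(f"pics/full_{n}.png",im)
E
```

```text
0.06004412984563572
```

View pics/full_side.png

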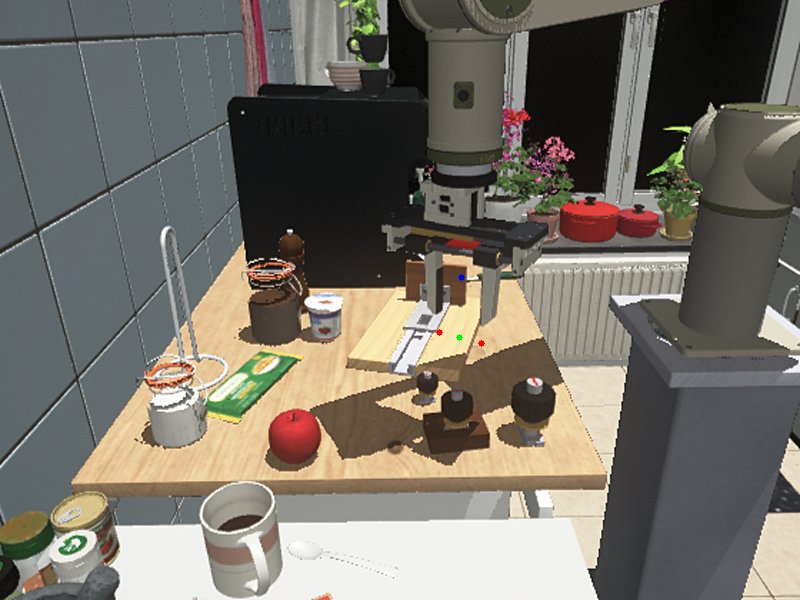

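View pics/full_top.png

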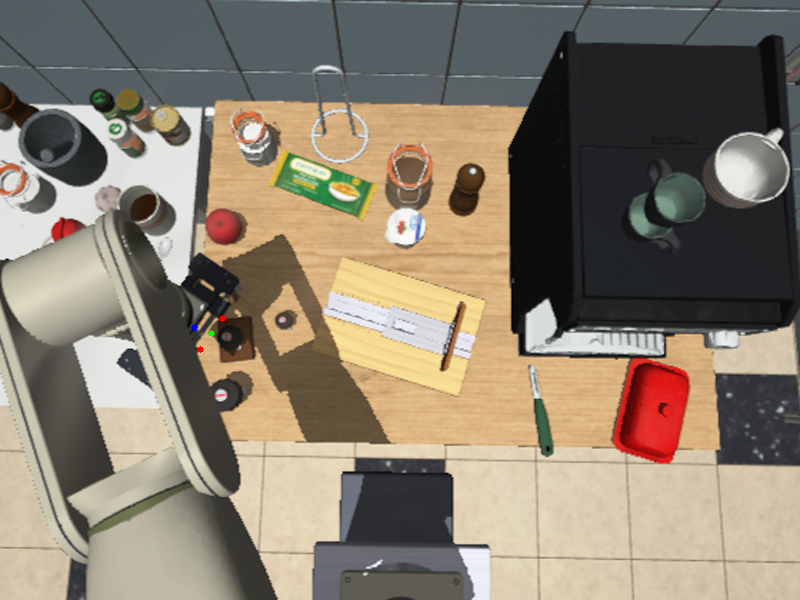

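```bash
python3 - <<'E'
from h import *
s=robot.read_state();print(s)
a=[]
M=cv2.Rodrigues(s["orientation"])[0]
for n,(x,y,w,h) in dict(side=(280,130,80,110),top=(90,170,90,110)).items():
    im=robot.read_camera(n)[y:y+h,x:x+w,::-1]; k=400/w
    cr=cv2.resize(im,None,fx=k,fy=k,interpolation=cv2.INTER_CUBIC)
    for o,c in(((0,0,0),(0,255,0)),((0,.03,0),(0,0,255)),((0,-.03,0),(0,0,255)),((-.084,0,0),(255,0,0)),((-.084,.094,0),(255,0,0)),((-.084,-.094,0),(255,0,0))):
        u=(proj(n,s["tool_pos"]+M@np.array(o))-[x,y]+.5)*k; cv2.circle(cr,tuple(int(v) for v in u),3,c,-1)
    a.append(cv2.copyMakeBorder(cr,0,max(0,560-cr.shape[0]),0,0,0)[:560])
cv2.imwrite("pics/z1.png",np.hstack(a))
E
```

```text
{'t': 3.425, 'q': array([ 4.73747950e-01,  1.63613585e-01,  1.50804882e+00,  7.33218935e-05,
        1.47159495e+00, -2.10186346e+00]), 'dq': array([ 0.00060391, -0.01067952, -0.02330401, -0.00177206,  0.00202133,
       -0.00264307]), 'joint_torque': array([-2.94920225e-01, -5.60951364e+01, -4.76250458e+01, -6.78499835e-02,
        2.87812203e-02,  1.95038208e-02]), 'tool_pos': array([0.51395158, 0.32106807, 0.15760269]), 'orientation': array([-0.78310828,  1.42684588,  0.78330448]), 'force': array([-0.17804653,  0.65203816,  0.61922212]), 'wrist_torque': array([ 0.08023603,  0.02979775, -0.04643172]), 'opening': 0.059542930901545686}
```

View pics/z1.png

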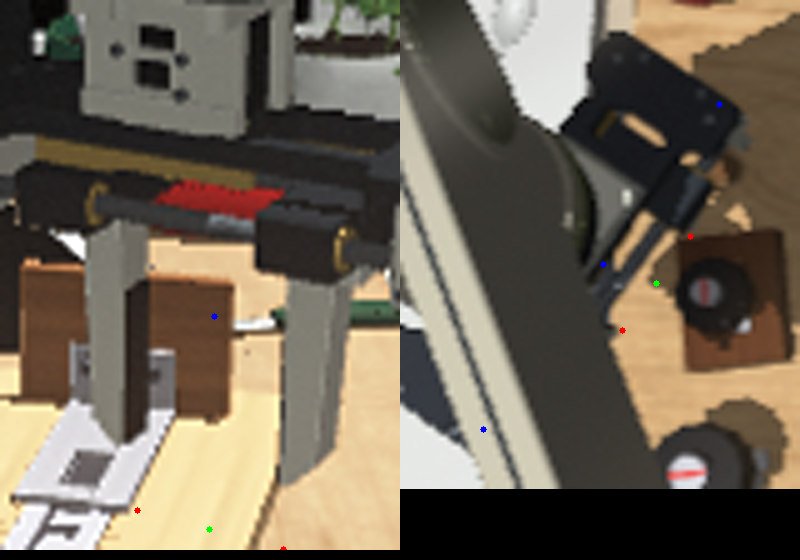

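Emit:
play_rows --plan '[{"slide": [0, 0, -0.9], "roll": 0, "fingers": 0.29}, {"slide": [0, 0, -0.9], "roll": 0, "fingers": 0.29}, {"slide": [0, 0, 0], "roll": 0, "fingers": 0.29}]'

```text
t: 3.9
tool_pos: [0.5133, 0.3204, 0.1025]
orientation: [-0.783, 1.429, 0.784]
force: [0.4, -0.3, 0.5]
opening: 0.0599
```

```bash
cat > look.py <<'E'
from h import *
import sys
def look(name,boxes):
    s=robot.read_state();print(s["t"],s["tool_pos"].round(4),s["force"].round(1),s["wrist_torque"].round(3),s["opening"].round(4))
    a=[]
    M=cv2.Rodrigues(s["orientation"])[0]
    for n,(x,y,w,h) in boxes.items():
        im=robot.read_camera(n)[y:y+h,x:x+w,::-1]; k=400/w
        cr=cv2.resize(im,None,fx=k,fy=k,interpolation=cv2.INTER_CUBIC)
        o2=s["opening"]/2
        for o,c in(((0,0,0),(0,255,0)),((0,o2,0),(0,0,255)),((0,-o2,0),(0,0,255)),((-.084,0,0),(255,0,0)),((-.084,.094,0),(255,0,0)),((-.084,-.094,0),(255,0,0))):
            u=(proj(n,s["tool_pos"]+M@np.array(o))-[x,y]+.5)*k; cv2.circle(cr,tuple(int(v) for v in u),2,c,-1)
        a.append(cv2.copyMakeBorder(cr,0,max(0,560-cr.shape[0]),0,0,0)[:560])
    cv2.imwrite(f"pics/{name}.png",np.hstack(a))
E
python3 -c "
from look import *
look('z2',dict(side=(270,170,100,140),top=(100,170,100,110)))"
```

```text
Traceback (most recent call last):
  File "look.py", line 4, in look
    s=robot.read_state();print(s["t"],s["tool_pos"].round(4),s["force"].round(1),s["wrist_torque"].round(3),s["opening"].round(4))
                                                                                                            ^^^^^^^^^^^^^^^^^^
AttributeError: 'float' object has no attribute 'round'
```

```bash
sed -i 's/s\["opening"\].round(4)/round(s["opening"],4)/' look.py
python3 -c "
from look import *
look('z2',dict(side=(270,170,100,140),top=(100,170,100,110)))"
```

```text
3.9 [0.5133 0.3204 0.1025] [ 0.4 -0.3  0.5] [ 0.033  0.039 -0.019] 0.0599
```

View pics/z2.png

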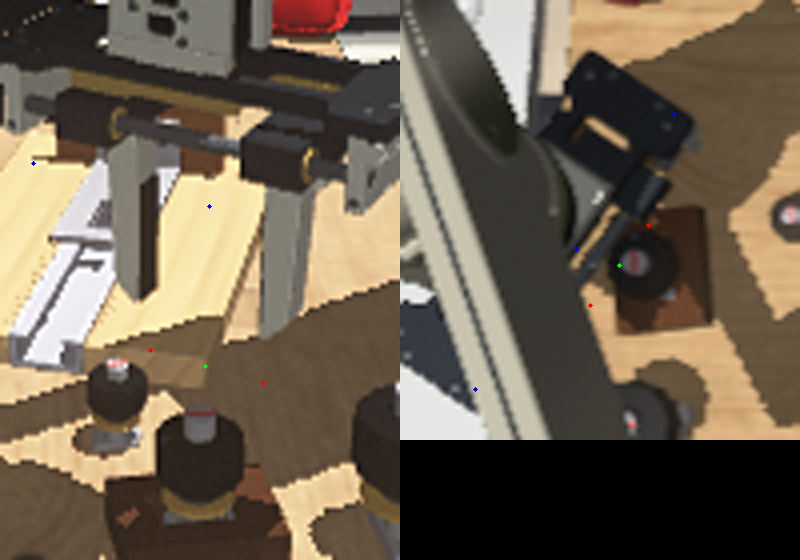

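Emit:
play_rows --plan '[{"slide": [0.05, 0, -0.5], "roll": 0, "fingers": 0.29}, {"slide": [0.05, 0, -0.4], "roll": 0, "fingers": 0.29}, {"slide": [0, 0, 0], "roll": 0, "fingers": 0.29}]'

```text
t: 4.38
tool_pos: [0.5171, 0.3203, 0.0756]
orientation: [-0.783, 1.428, 0.783]
force: [-0.1, -0.1, -0.2]
opening: 0.0598
```

```bash

python3 -c "
from look import *
look('z3',dict(side=(270,170,100,140),top=(100,170,100,110)))"
```

```text
4.375 [0.5171 0.3203 0.0756] [-0.1 -0.1 -0.2] [ 0.071  0.039 -0.086] 0.0598
```

View pics/z3.png

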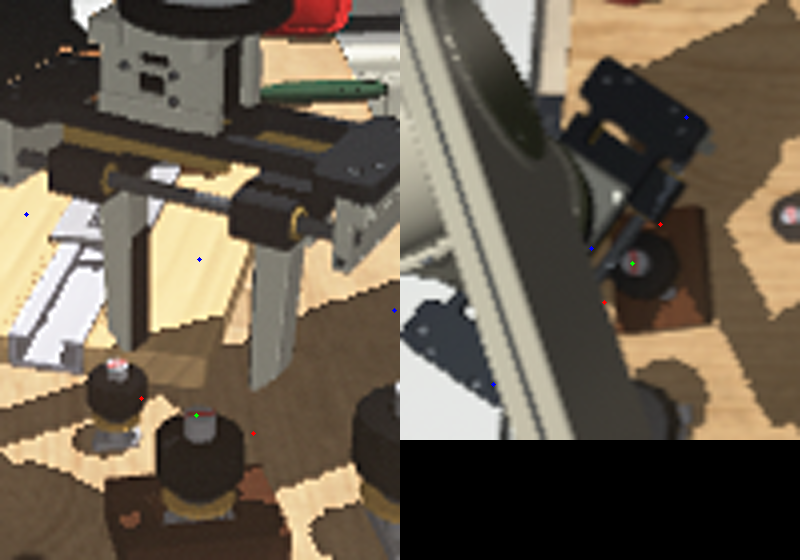

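Emit:
play_rows --plan '[{"slide": [0, 0, -0.4], "roll": 0, "fingers": 0.29}, {"slide": [0, 0, -0.4], "roll": 0, "fingers": 0.29}, {"slide": [0, 0, 0], "roll": 0, "fingers": 0.29}]'

```text
t: 4.85
tool_pos: [0.5167, 0.3202, 0.0514]
orientation: [-0.783, 1.429, 0.783]
force: [-0.6, 0.9, 0.0]
opening: 0.0601
```

```bash

python3 -c "
from look import *
print(robot.tcp_to_grasp)
look('z4',dict(side=(270,200,100,110),top=(100,170,100,110)))"
```

```text
0.0188
4.85 [0.5167 0.3202 0.0514] [-0.6  0.9  0. ] [ 0.057  0.038 -0.002] 0.0601
```

View pics/z4.png

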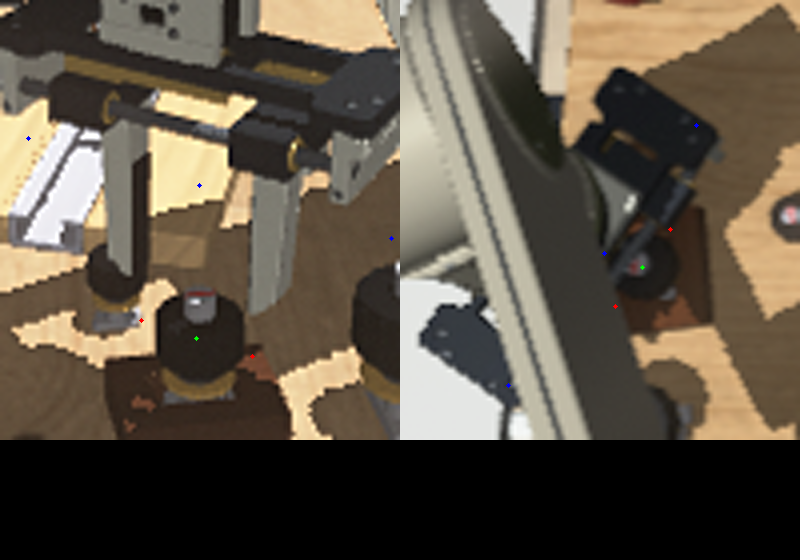

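```bash

python3 -c "
from look import *
im=robot.read_camera('top')[175:255,135:195,::-1]
cv2.imwrite('pics/z5.png',np.clip(cv2.resize(im,None,fx=9,fy=9,interpolation=cv2.INTER_CUBIC).astype(float)*1.8,0,255).astype('uint8')[:600])"
```

```text
(no output)
```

View pics/z5.png

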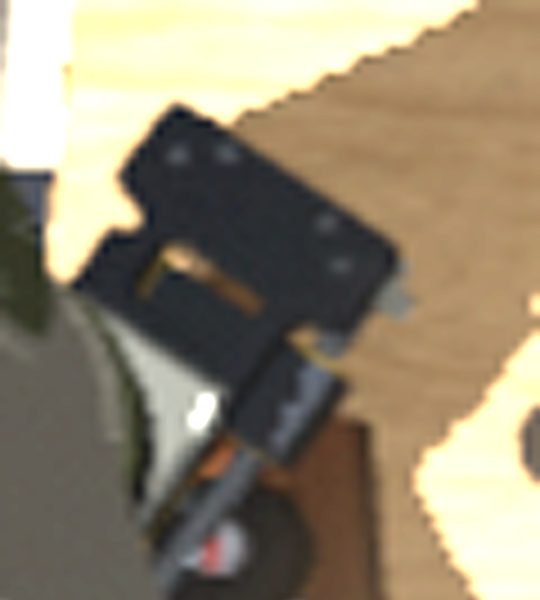

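```bash

python3 -c "
from h import *
from scipy.spatial.transform import Rotation as R
s=robot.read_state();M=R.from_rotvec(s['orientation']).as_matrix()
print(M.round(2))
for z in(-.09,-.105,-.12,-.135):
  for w in(.025,.035): print(z,w,proj('top',s['tool_pos']+M@[z,0,w]),proj('side',s['tool_pos']+M@[z,0,-w]))
"
```

```text
[[ 0.   -0.84  0.54]
 [ 0.    0.54  0.84]
 [-1.   -0.    0.  ]]
-0.09 0.025 [140.86694928 226.30568453] [325.01407057 236.75830866]
-0.09 0.035 [137.50209164 224.00197644] [327.38252535 234.64090138]
-0.105 0.025 [138.80923605 225.52032653] [325.2273095  229.66877959]
-0.105 0.035 [135.3936968  223.18132082] [327.61164806 227.60268759]
-0.12 0.025 [136.68602987 224.70997213] [325.44382915 222.47017649]
-0.12 0.035 [133.21826141 222.33457086] [327.84426216 220.45722545]
-0.135 0.025 [134.49415341 223.87340866] [325.66370584 215.15996266]
-0.135 0.035 [130.9725363  221.46046186] [328.08044804 213.20204474]
```

Emit:
play_rows --plan '[{"slide": [0, 0, -0.3], "roll": 0, "fingers": 0.29}, {"slide": [0, 0, -0.28], "roll": 0, "fingers": 0.29}, {"slide": [0, 0, 0], "roll": 0, "fingers": 0.29}]'

```text
t: 5.38
tool_pos: [0.5171, 0.3204, 0.0346]
orientation: [-0.783, 1.428, 0.783]
force: [0.4, 0.6, 0.4]
opening: 0.06
```

```bash

python3 -c "
from look import *
look('z6',dict(side=(285,220,70,90),top=(125,190,70,70)))"
```

```text
5.375 [0.5171 0.3204 0.0346] [0.4 0.6 0.4] [0.055 0.044 0.039] 0.06
```

View pics/z6.png

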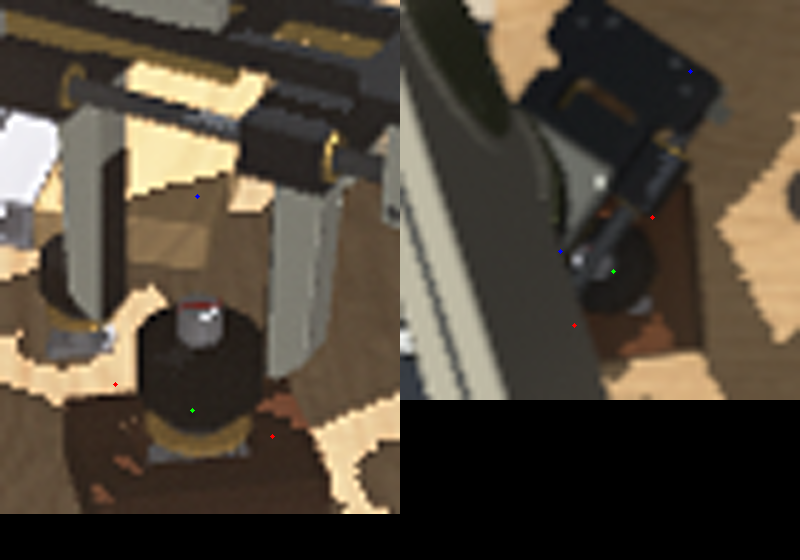

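Emit:
play_rows --plan '[{"slide": [0, 0, -0.2], "roll": 0, "fingers": 0.29}, {"slide": [0, 0, -0.2], "roll": 0, "fingers": 0.29}, {"slide": [0, 0, 0], "roll": 0, "fingers": 0.29}]'

```text
t: 5.85
tool_pos: [0.5174, 0.3206, 0.0231]
orientation: [-0.783, 1.427, 0.783]
force: [0.6, -0.5, -0.3]
opening: 0.0601
```

```bash

python3 -c "
from look import *
look('z7',dict(side=(285,220,70,90),top=(125,190,70,70)))"
```

```text
5.85 [0.5174 0.3206 0.0231] [ 0.6 -0.5 -0.3] [ 0.098  0.045 -0.004] 0.0601
```

View pics/z7.png

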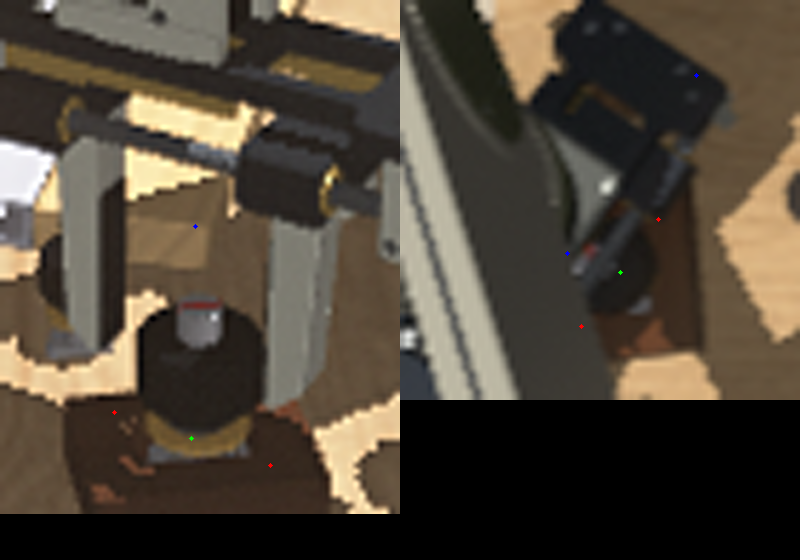

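Emit:
play_rows --plan '[{"slide": [0, 0, -0.2], "roll": 0, "fingers": 0.29}, {"slide": [0, 0, -0.15], "roll": 0, "fingers": 0.29}, {"slide": [0, 0, 0], "roll": 0, "fingers": 0.29}]'

```text
t: 6.32
tool_pos: [0.5175, 0.3206, 0.0128]
orientation: [-0.783, 1.426, 0.783]
force: [0.2, 0.2, -0.9]
opening: 0.0602
```

```bash

python3 -c "
from look import *
look('z8',dict(side=(285,220,70,90),top=(125,190,70,70)))"
```

```text
6.325 [0.5175 0.3206 0.0128] [ 0.2  0.2 -0.9] [0.056 0.069 0.044] 0.0602
```

View pics/z8.png

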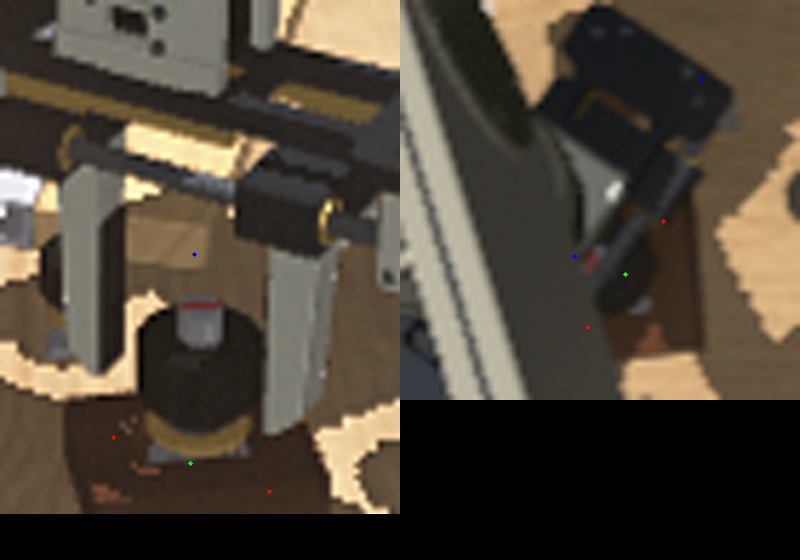

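Emit:
play_rows --plan '[{"slide": [0, 0, 0], "roll": 0, "fingers": -0.2}, {"slide": [0, 0, 0], "roll": 0, "fingers": -0.2}, {"slide": [0, 0, 0], "roll": 0, "fingers": -0.2}, {"slide": [0, 0, 0], "roll": 0, "fingers": -0.2}]' --squeeze 6

```text
t: 6.92
tool_pos: [0.518, 0.3211, 0.0137]
orientation: [-0.783, 1.425, 0.783]
force: [-1.6, 0.5, 2.1]
opening: 0.0414
```

```bash

python3 -c "
from look import *
look('z9',dict(side=(285,220,70,90),top=(125,190,70,70)))"
```

```text
6.925 [0.518  0.3211 0.0137] [-1.6  0.5  2.1] [ 0.321  0.353 -0.008] 0.0414
```

View pics/z9.png

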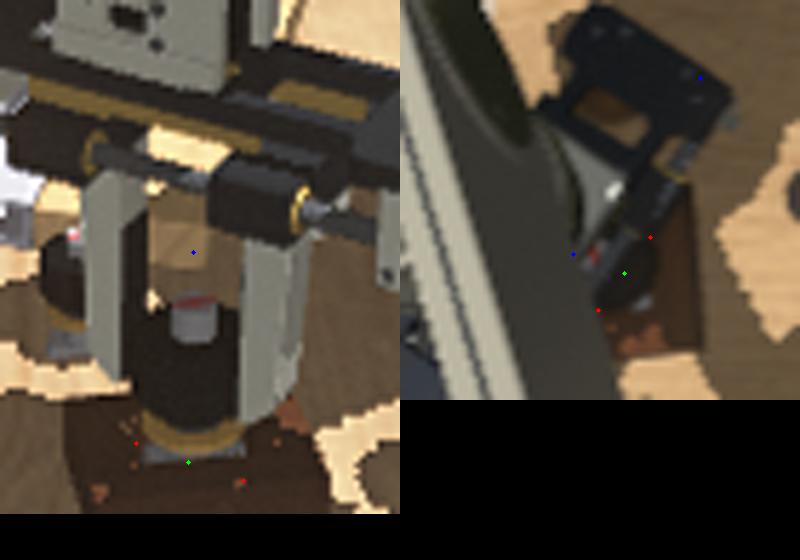

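Emit:
play_rows --plan '[{"slide": [0, 0, 0], "roll": 0, "fingers": 0.29}, {"slide": [0, 0, 0], "roll": 0, "fingers": 0.29}, {"slide": [0, 0, 0], "roll": -0.9, "fingers": 0.29}, {"slide": [0, 0, 0], "roll": -0.95, "fingers": 0.29}, {"slide": [0, 0, 0], "roll": -0.95, "fingers": 0.29}, {"slide": [0, 0, 0], "roll": -0.95, "fingers": 0.29}, {"slide": [0, 0, 0], "roll": -0.95, "fingers": 0.29}, {"slide": [0, 0, 0], "roll": -0.95, "fingers": 0.29}, {"slide": [0, 0, 0], "roll": -0.95, "fingers": 0.29}, {"slide": [0, 0, 0], "roll": -0.95, "fingers": 0.29}, {"slide": [0, 0, 0], "roll": -0.95, "fingers": 0.29}, {"slide": [0, 0, 0], "roll": -0.95, "fingers": 0.29}, {"slide": [0, 0, 0], "roll": -0.95, "fingers": 0.29}, {"slide": [0, 0, 0], "roll": -0.85, "fingers": 0.29}, {"slide": [0, 0, 0], "roll": 0, "fingers": 0.29}, {"slide": [0, 0, 0], "roll": 0, "fingers": -0.2}, {"slide": [0, 0, 0], "roll": 0, "fingers": -0.2}, {"slide": [0, 0, 0], "roll": 0, "fingers": -0.2}, {"slide": [0, 0, 0], "roll": 0, "fingers": -0.2}]' --squeeze 6

```text
t: 9.4
tool_pos: [0.518, 0.3207, 0.0135]
orientation: [0.443, 1.525, -0.444]
force: [-1.0, -0.0, 0.4]
opening: 0.0417
```

```bash

python3 -c "
from look import *
look('z10',dict(side=(285,220,70,90),top=(125,190,70,70)))
print(robot.read_state()['q'].round(3))"
```

```text
9.4 [0.518  0.3207 0.0135] [-1.  -0.   0.4] [-0.271  0.157  0.032] 0.0417
[ 0.47   0.301  1.624 -0.     1.217 -0.534]
```

View pics/z10.png

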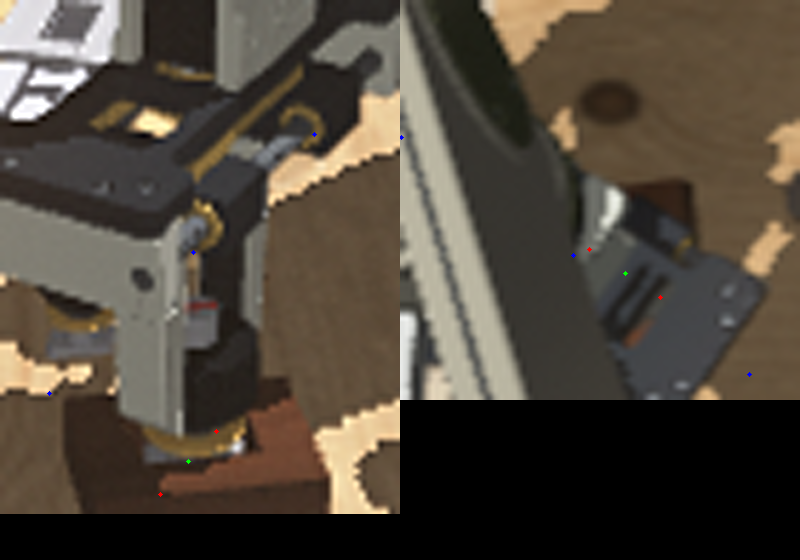

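Emit:
play_rows --plan '[{"slide": [0, 0, 0], "roll": 0, "fingers": -0.3}, {"slide": [0, 0, 0], "roll": 0, "fingers": -0.3}, {"slide": [0, 0, 0.3], "roll": 0, "fingers": -0.3}, {"slide": [0, 0, 0.5], "roll": 0, "fingers": -0.3}, {"slide": [0, 0, 0.7], "roll": 0, "fingers": -0.3}, {"slide": [0, 0, 0.7], "roll": 0, "fingers": -0.3}, {"slide": [0, 0, 0.5], "roll": 0, "fingers": -0.3}, {"slide": [0, 0, 0], "roll": 0, "fingers": -0.3}]' --squeeze 25

```text
t: 10.5
tool_pos: [0.5194, 0.3216, 0.0969]
orientation: [0.446, 1.522, -0.442]
force: [0.8, 0.0, -3.3]
opening: 0.0413
```

```bash

python3 -c "
from look import *
look('z11',dict(side=(275,170,80,110),top=(115,180,80,90)))"
```

```text
10.5 [0.5194 0.3216 0.0969] [ 0.8  0.  -3.3] [-0.022 -0.051 -0.021] 0.0413
```

View pics/z11.png

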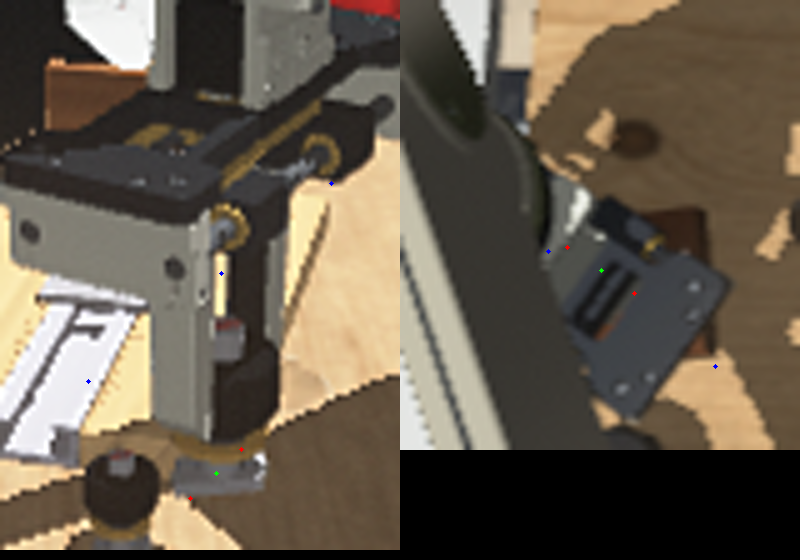

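Emit:
play_rows --plan '[{"slide": [0.07, -0.5, 0], "roll": 0.7, "fingers": -0.3}, {"slide": [0.07, -0.8, 0], "roll": 0.72, "fingers": -0.3}, {"slide": [0.07, -0.85, 0], "roll": 0.72, "fingers": -0.3}, {"slide": [0.07, -0.85, 0], "roll": 0.72, "fingers": -0.3}, {"slide": [0.07, -0.85, 0], "roll": 0.72, "fingers": -0.3}, {"slide": [0.07, -0.85, 0], "roll": 0.72, "fingers": -0.3}, {"slide": [0.07, -0.85, 0], "roll": 0.72, "fingers": -0.3}, {"slide": [0.07, -0.85, 0], "roll": 0.72, "fingers": -0.3}, {"slide": [0.07, -0.85, 0], "roll": 0.72, "fingers": -0.3}, {"slide": [0.07, -0.85, 0], "roll": 0.72, "fingers": -0.3}, {"slide": [0.07, -0.85, 0], "roll": 0.72, "fingers": -0.3}, {"slide": [0.07, -0.85, 0], "roll": 0.72, "fingers": -0.3}, {"slide": [0.07, -0.8, 0], "roll": 0, "fingers": -0.3}, {"slide": [0.06, -0.1, 0], "roll": 0, "fingers": -0.3}, {"slide": [0, 0, 0], "roll": 0, "fingers": -0.3}]'

```text
t: 12.48
tool_pos: [0.5467, 0.0002, 0.0937]
orientation: [-0.498, 1.514, 0.499]
force: [0.3, 0.6, -1.8]
opening: 0.0413
```

```bash

python3 -c "
from look import *
print(robot.read_state()['q'].round(3))
look('z12',dict(side=(240,130,110,140),top=(220,160,110,120)))"
```

```text
[-0.094  0.053  1.746  0.     1.344 -2.301]
12.475 [5.467e-01 2.000e-04 9.370e-02] [ 0.3  0.6 -1.8] [ 0.064  0.045 -0.014] 0.0413
```

View pics/z12.png

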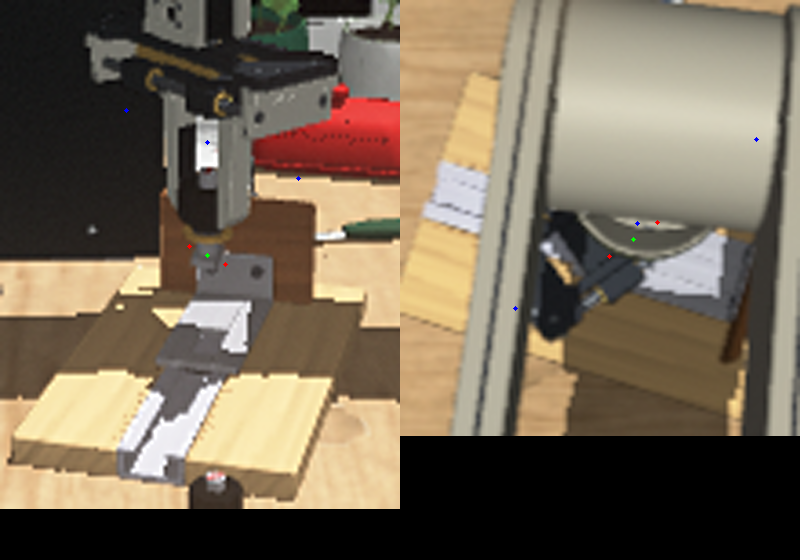

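Emit:
play_rows --plan '[{"slide": [0.06, 0.06, -0.5], "roll": 0, "fingers": -0.3}, {"slide": [0, 0, -0.7], "roll": 0, "fingers": -0.3}, {"slide": [0, 0, -0.44], "roll": 0, "fingers": -0.3}, {"slide": [0, 0, 0], "roll": 0, "fingers": -0.3}]'

```text
t: 13.08
tool_pos: [0.5475, 0.0022, 0.0434]
orientation: [-0.498, 1.516, 0.501]
force: [-0.3, 0.7, -1.8]
opening: 0.0414
```

```bash

python3 -c "
from look import *
s=robot.read_state();print(s['t'],s['tool_pos'].round(4),s['force'].round(1))
im=robot.read_camera('side')[185:245,265:345,::-1]
cv2.imwrite('pics/z13.png',cv2.resize(im,None,fx=10,fy=10,interpolation=cv2.INTER_CUBIC))
im=robot.read_camera('top')[185:265,235:335,::-1]
cv2.imwrite('pics/z13t.png',cv2.resize(im,None,fx=7,fy=7,interpolation=cv2.INTER_CUBIC))
"
```

```text
13.075 [0.5475 0.0022 0.0434] [-0.3  0.7 -1.8]
```

View pics/z13.png

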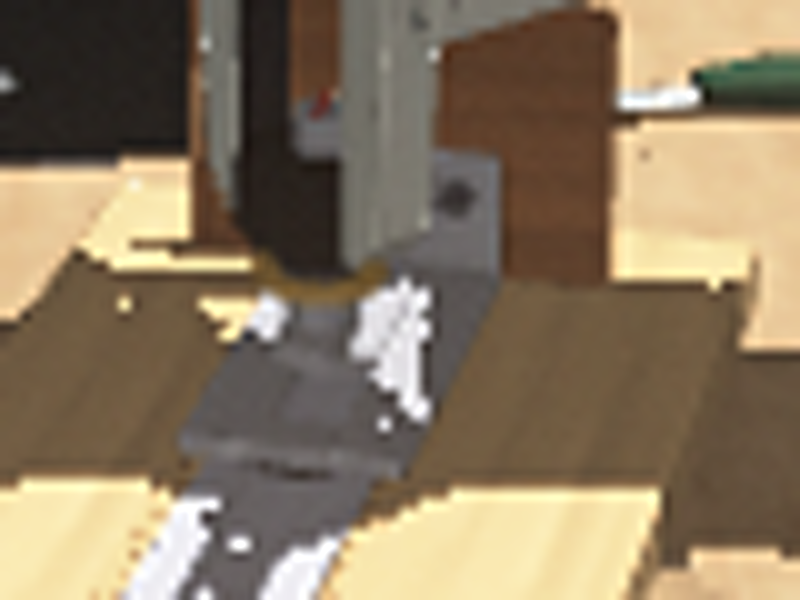

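View pics/z13t.png

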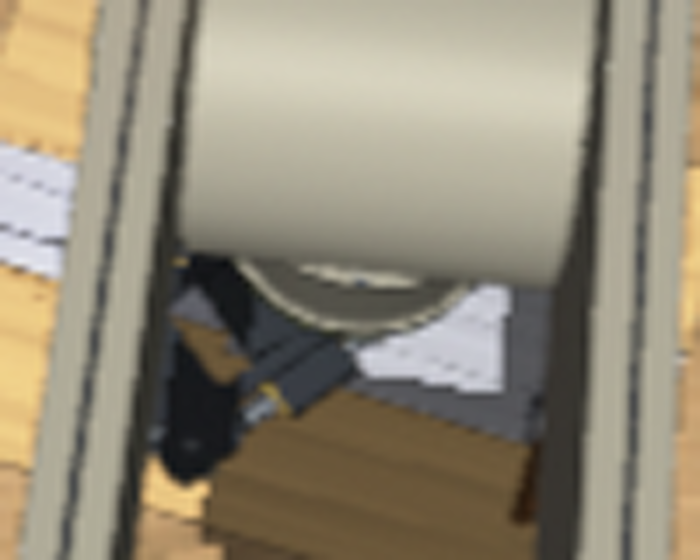

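```bash
cat > ov.py <<'E'
from look import *
def ov(name,x,y,w,h,k,bolt,yaw,op=(.5485,.002),oyaw=-.277,draw=True,gam=.5):
    im=robot.read_camera('side')[y:y+h,x:x+w,::-1]
    im=(255*(im/255.)**gam).astype('uint8')
    im=cv2.resize(im,None,fx=k,fy=k,interpolation=cv2.INTER_CUBIC); raw=im.copy()
    def poly(P,c):
        p=((proj('side',P)-[x,y]+.5)*k).astype(np.int32); cv2.polylines(im,[p],True,c,1)
    def rect(cx,cy,yaw,hx,y0,y1,z):
        c,s=np.cos(yaw),np.sin(yaw);return np.array([[cx+c*a-s*b,cy+s*a+c*b,z] for a,b in((-hx,y0),(hx,y0),(hx,y1),(-hx,y1))])
    poly(rect(*op,oyaw,.03,-.09,.036,.028),(0,255,255)); poly(rect(*op,oyaw,.0103,-.021,.021,.028),(0,255,0))
    for z in(0,.006): poly(rect(*bolt[:2],yaw,.0185,-.009,.009,bolt[2]+z),(255,0,255))
    cv2.imwrite(f'pics/{name}.png',np.vstack([raw,im]) if draw else raw)
E
python3 -c "
from ov import *
s=robot.read_state()['tool_pos']
ov('z14',270,200,64,42,7,(s[0],s[1],s[2]-.0035),1.294)"
```

```text
(no output)
```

View pics/z14.png

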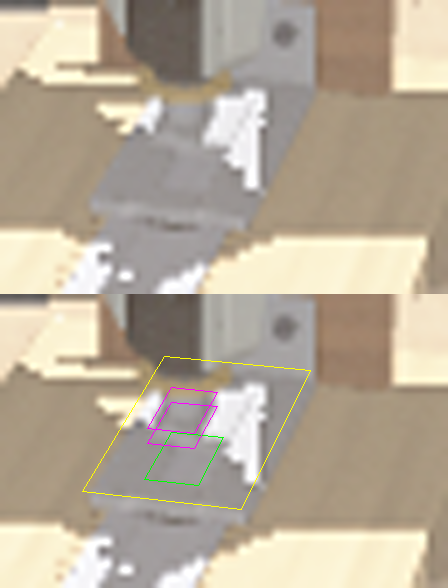

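```bash
python3 - <<'E'
from h import *
from scipy.spatial.transform import Rotation as R
im=cv2.imread('pics/z11.png')[300:550,100:350]
M=R.from_rotvec([0.446,1.522,-0.442]).as_matrix();print("tool yaw z11",np.arctan2(M[1,1],M[0,1]))
M=R.from_rotvec(robot.read_state()["orientation"]).as_matrix();print("tool yaw now",np.arctan2(M[1,1],M[0,1]))
raw=cv2.resize((255*(im/255.)**.6).astype('uint8'),None,fx=3.2,fy=3.2,interpolation=cv2.INTER_LINEAR);out=[raw[:, :400*2][:, :400*1+400]]
x,y,w=275,170,80;k=5
def hd(yaw,p,img,col,dx=0,dy=0):
    c,s=np.cos(yaw),np.sin(yaw)
    for z in(0,.006):
        P=np.array([[p[0]+c*a-s*b,p[1]+s*a+c*b,p[2]+z] for a,b in((-.0185,-.009),(.0185,-.009),(.0185,.009),(-.0185,.009))])
        q=((((proj('side',P)-[x,y]+.5)*k-[100,300])+[dx,dy])*3.2).astype(np.int32); cv2.polylines(img,[q],True,col,1)
hd(.08,(.5194,.3216,.0934),raw,(0,255,0))
cv2.imwrite('pics/z15.png',raw[350:800,100:700])
E
```

```text
tool yaw z11 1.0038831101517594
tool yaw now 2.2081315927573524
```

View pics/z15.png

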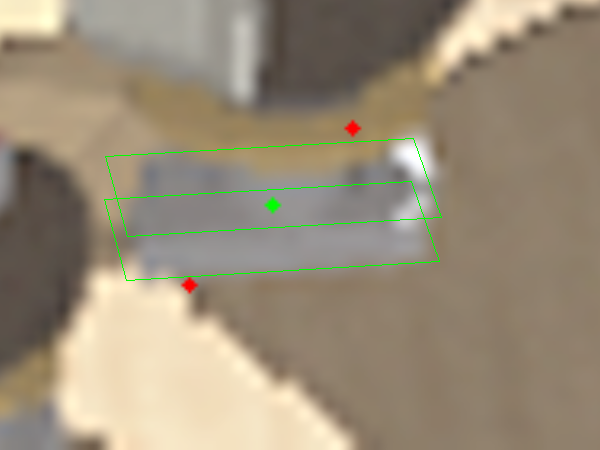

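```bash
python3 - <<'E'
from h import *
x,y,w,h,k=284,212,28,24,20
f=robot.read_camera('side')
im=f[y:y+h,x:x+w,::-1].astype(float)
im=np.clip((im-60)/(140-60),0,1)*255
im=cv2.resize(im.astype('uint8'),None,fx=k,fy=k,interpolation=cv2.INTER_CUBIC)
s=robot.read_state();p=s["tool_pos"]-[0,0,.0035];yaw=1.28
raw=im.copy();c,sn=np.cos(yaw),np.sin(yaw)
for z in(0,.006):
    P=np.array([[p[0]+c*a-sn*b,p[1]+sn*a+c*b,p[2]+z] for a,b in((-.0185,-.009),(.0185,-.009),(.0185,.009),(-.0185,.009))])
    cv2.polylines(im,[((proj('side',P)-[x,y]+.5)*k).astype(np.int32)],True,(255,0,255),1)
cv2.imwrite('pics/z16.png',np.hstack([raw,im])[:, ::1]) if 0 else cv2.imwrite('pics/z16.png',cv2.resize(np.hstack([raw,im]),(800,343)))
E
```

```text
(no output)
```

View pics/z16.png

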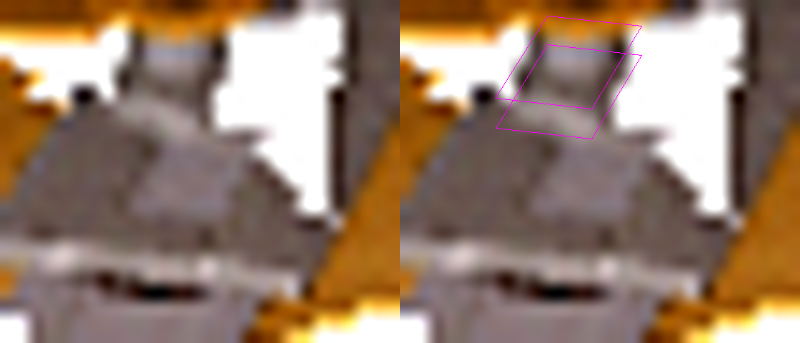

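Emit:
play_rows --plan '[{"slide": [0, 0, -0.2], "roll": 0.05, "fingers": -0.3}, {"slide": [0, 0, -0.2], "roll": 0, "fingers": -0.3}, {"slide": [0, 0, -0.1], "roll": 0, "fingers": -0.3}, {"slide": [0, 0, 0], "roll": 0, "fingers": -0.3}]'

```text
t: 13.78
tool_pos: [0.549, 0.0018, 0.0309]
orientation: [-0.504, 1.511, 0.504]
force: [-3.6, -0.1, 4.3]
opening: 0.0416
```

```bash
cat > v.py <<'E'
import sys
from h import *
x,y,w,h,k=284,204,28,32,20
s=robot.read_state();p=s["tool_pos"]-[0,0,.0035]
f=robot.read_camera('side')
print(s["t"],s["tool_pos"].round(4),s["force"].round(1),s["wrist_torque"].round(3),s["q"].round(3))
im=f[y:y+h,x:x+w,::-1].astype(float)
im=np.clip((im-50)/(150-50),0,1)*255
im=cv2.resize(im.astype('uint8'),None,fx=k,fy=k,interpolation=cv2.INTER_CUBIC)
yaw=float(sys.argv[2])
raw=im.copy();c,sn=np.cos(yaw),np.sin(yaw)
for z in(0,.006):
    P=np.array([[p[0]+c*a-sn*b,p[1]+sn*a+c*b,p[2]+z] for a,b in((-.0185,-.009),(.0185,-.009),(.0185,.009),(-.0185,.009))])
    cv2.polylines(im,[((proj('side',P)-[x,y]+.5)*k).astype(np.int32)],True,(255,0,255),1)
cv2.imwrite(f'pics/{sys.argv[1]}.png',cv2.resize(np.hstack([raw,im]),(800,457)))
E
python3 v.py z17 1.28
```

```text
13.775 [0.549  0.0018 0.0309] [-3.6 -0.1  4.3] [ 0.149  0.752 -0.014] [-0.09   0.128  1.789  0.     1.225 -2.305]
```

View pics/z17.png

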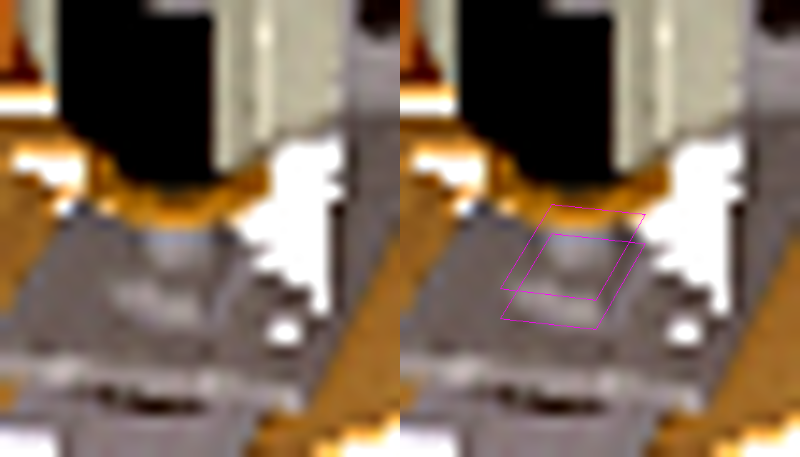

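Emit:
play_rows --plan '[{"slide": [0, 0, 0.06], "roll": 0, "fingers": -0.3}, {"slide": [-0.07, 0, 0], "roll": 0, "fingers": -0.3}, {"slide": [0, 0, -0.06], "roll": 0, "fingers": -0.3}, {"slide": [0, 0, -0.06], "roll": 0, "fingers": -0.3}, {"slide": [0, 0, 0], "roll": 0, "fingers": -0.3}]'

```text
t: 14.45
tool_pos: [0.5464, 0.0017, 0.0279]
orientation: [-0.504, 1.512, 0.505]
force: [-1.0, 0.3, -3.2]
opening: 0.0414
```

```bash
python3 v.py z18 1.28
```

```text
14.45 [0.5464 0.0017 0.0279] [-1.   0.3 -3.2] [ 0.122  0.213 -0.053] [-0.091  0.125  1.798 -0.     1.22  -2.306]
```

View pics/z18.png

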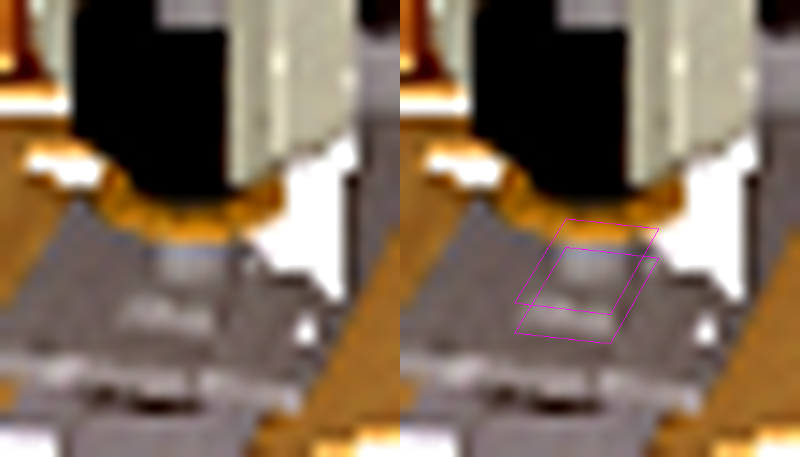

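Emit:
play_rows --plan '[{"slide": [-0.02, 0, -0.05], "roll": 0, "fingers": -0.3}, {"slide": [0, 0, -0.08], "roll": 0, "fingers": -0.3}, {"slide": [0, 0, -0.08], "roll": 0, "fingers": -0.3}, {"slide": [0, 0, 0], "roll": 0, "fingers": -0.3}]'

```text
t: 15.0
tool_pos: [0.5461, 0.0017, 0.0219]
orientation: [-0.504, 1.512, 0.504]
force: [-0.6, 0.2, -2.4]
opening: 0.0416
```

```bash
python3 v.py z19 1.28
```

```text
15.0 [0.5461 0.0017 0.0219] [-0.6  0.2 -2.4] [ 0.098  0.15  -0.   ] [-0.091  0.132  1.803 -0.     1.207 -2.306]
```

View pics/z19.png

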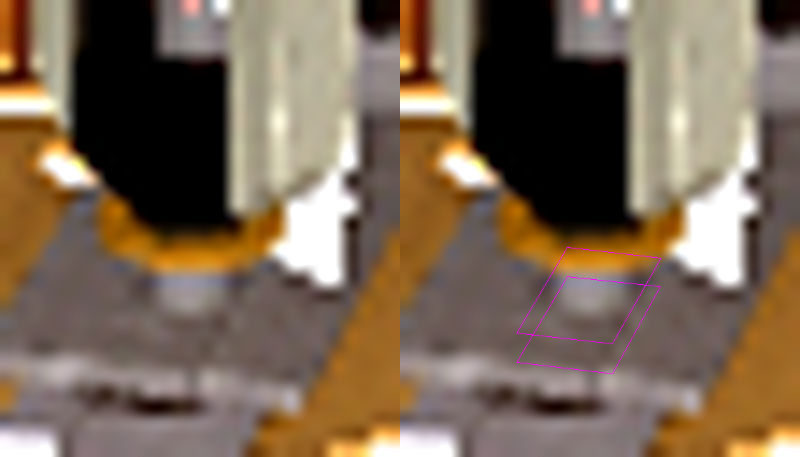

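Emit:
play_rows --plan '[{"slide": [0, 0, -0.07], "roll": 0, "fingers": -0.3}, {"slide": [0, 0, -0.07], "roll": 0, "fingers": -0.3}, {"slide": [0, 0, -0.06], "roll": 0, "fingers": -0.3}, {"slide": [0, 0, 0], "roll": 0, "fingers": -0.3}]'

```text
t: 15.55
tool_pos: [0.5462, 0.0017, 0.016]
orientation: [-0.504, 1.511, 0.504]
force: [0.2, 0.2, -1.5]
opening: 0.0412
```

```bash
python3 v.py z20 1.28
```

```text
15.55 [0.5462 0.0017 0.016 ] [ 0.2  0.2 -1.5] [0.099 0.133 0.022] [-0.091  0.14   1.806 -0.     1.196 -2.306]
```

View pics/z20.png

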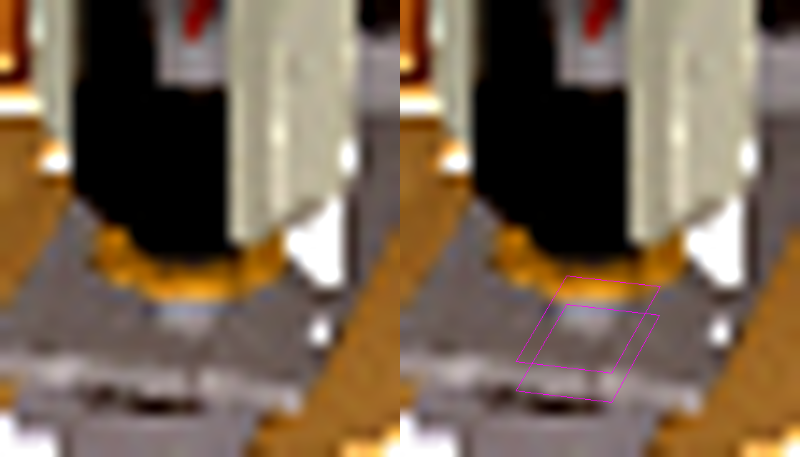

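Emit:
play_rows --plan '[{"slide": [0, 0, -0.04], "roll": 0, "fingers": -0.3}, {"slide": [0, 0, -0.03], "roll": 0, "fingers": -0.3}, {"slide": [0, 0, 0], "roll": 0, "fingers": -0.3}]'

```text
t: 15.98
tool_pos: [0.5463, 0.0017, 0.0141]
orientation: [-0.504, 1.511, 0.504]
force: [0.4, -0.2, -1.5]
opening: 0.0414
```

```bash
python3 v.py z21 1.28
```

```text
15.975 [0.5463 0.0017 0.0141] [ 0.4 -0.2 -1.5] [0.076 0.015 0.065] [-0.091  0.142  1.807 -0.     1.192 -2.306]
```

View pics/z21.png

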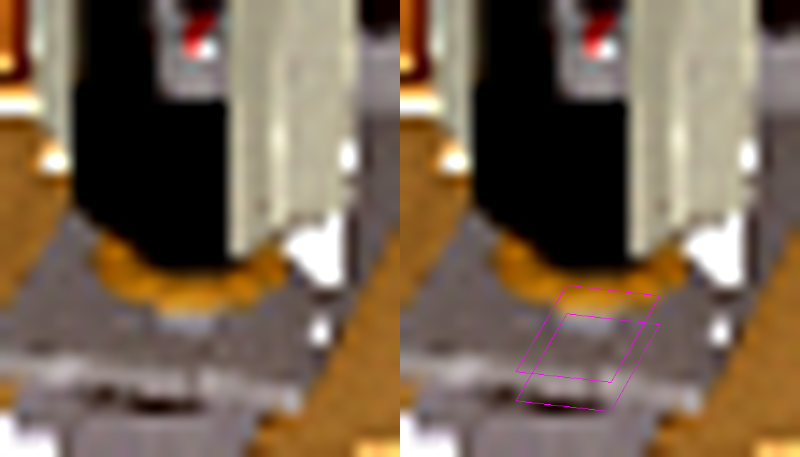

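Emit:
play_rows --plan '[{"slide": [0, 0, -0.03], "roll": 0, "fingers": -0.3}, {"slide": [0, 0, -0.03], "roll": 0, "fingers": -0.3}, {"slide": [0, 0, 0], "roll": 0, "fingers": -0.3}]'

```text
t: 16.4
tool_pos: [0.5464, 0.0017, 0.0126]
orientation: [-0.504, 1.511, 0.504]
force: [-0.4, 0.6, 0.4]
opening: 0.0414
```

Emit:
play_rows --plan '[{"slide": [0, 0, -0.03], "roll": 0, "fingers": -0.3}, {"slide": [0, 0, 0], "roll": 0, "fingers": -0.3}]'

```text
t: 16.65
tool_pos: [0.5467, 0.0018, 0.0122]
orientation: [-0.504, 1.511, 0.504]
force: [-2.4, -0.1, 6.3]
opening: 0.0417
```

Emit:
play_rows --plan '[{"slide": [-0.02, 0, 0.025], "roll": 0, "fingers": -0.3}, {"slide": [0, 0, 0], "roll": 0, "fingers": -0.3}]'

```text
t: 16.9
tool_pos: [0.5463, 0.0016, 0.0126]
orientation: [-0.505, 1.51, 0.504]
force: [1.4, -0.5, 1.6]
opening: 0.0414
```

```bash
python3 v.py z22 1.28
```

```text
16.9 [0.5463 0.0016 0.0126] [ 1.4 -0.5  1.6] [ 0.132 -0.176  0.058] [-0.091  0.143  1.809  0.     1.188 -2.306]
```

View pics/z22.png

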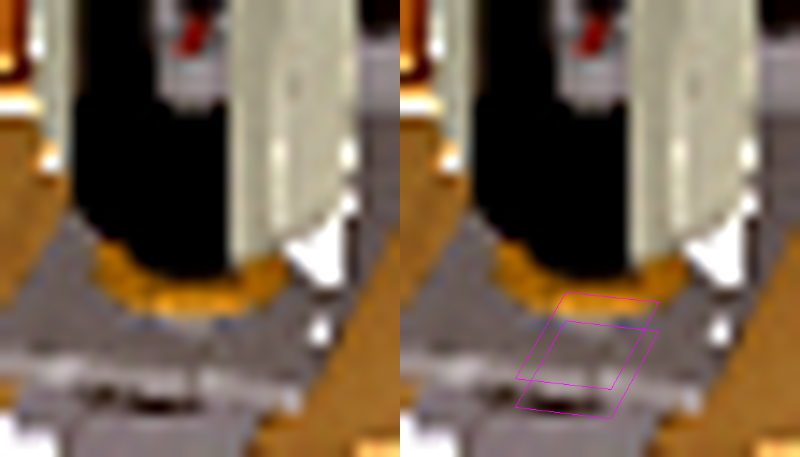

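Emit:
play_rows --plan '[{"slide": [0.01, 0, 0], "roll": -0.4, "fingers": -0.3}, {"slide": [0, 0, 0], "roll": -0.5, "fingers": -0.3}, {"slide": [0, 0, 0], "roll": -0.5, "fingers": -0.3}, {"slide": [0, 0, 0], "roll": -0.5, "fingers": -0.3}, {"slide": [0, 0, 0], "roll": -0.5, "fingers": -0.3}, {"slide": [0, 0, 0], "roll": -0.5, "fingers": -0.3}, {"slide": [0, 0, 0], "roll": 0, "fingers": -0.3}]'

```text
t: 17.82
tool_pos: [0.5459, 0.0012, 0.0124]
orientation: [-0.189, 1.563, 0.188]
force: [-1.2, -2.3, 3.9]
opening: 0.0419
```

```bash
cat > st.py <<'E'
from h import *
from scipy.spatial.transform import Rotation as R
s=robot.read_state();M=R.from_rotvec(s["orientation"]).as_matrix()
print(s["t"],s["tool_pos"].round(4),"F",s["force"].round(1),"T",s["wrist_torque"].round(3),"yaw",round(np.arctan2(M[1,1],M[0,1]),3),"q6",s["q"][5].round(3),"dq6",s["dq"][5].round(3),"jt6",s["joint_torque"][5].round(3))
E
python3 st.py
```

```text
17.825 [0.5459 0.0012 0.0124] F [-1.2 -2.3  3.9] T [-0.496  0.382  0.061] yaw 1.81 q6 -1.901 dq6 -0.038 jt6 0.834
```

Emit:
play_rows --plan '[{"slide": [0, 0, 0], "roll": 0, "fingers": -0.3}]'

```text
t: 17.95
tool_pos: [0.5459, 0.0012, 0.0123]
orientation: [-0.19, 1.563, 0.189]
force: [-1.0, -3.4, 5.2]
opening: 0.0418
```

```bash
python3 st.py; python3 v.py z23 0.88; python3 st.py
```

```text
17.95 [0.5459 0.0012 0.0123] F [-1.  -3.4  5.2] T [-0.688  0.38   0.059] yaw 1.812 q6 -1.902 dq6 0.005 jt6 0.091
17.95 [0.5459 0.0012 0.0123] [-1.  -3.4  5.2] [-0.688  0.38   0.059] [-9.100e-02  1.440e-01  1.809e+00 -1.000e-03  1.189e+00 -1.902e+00]
18.0 [0.546  0.0013 0.0123] F [-2.3 -4.7  5.2] T [-0.661  0.4    0.032] yaw 1.811 q6 -1.902 dq6 0.005 jt6 0.045
```

View pics/z23.png

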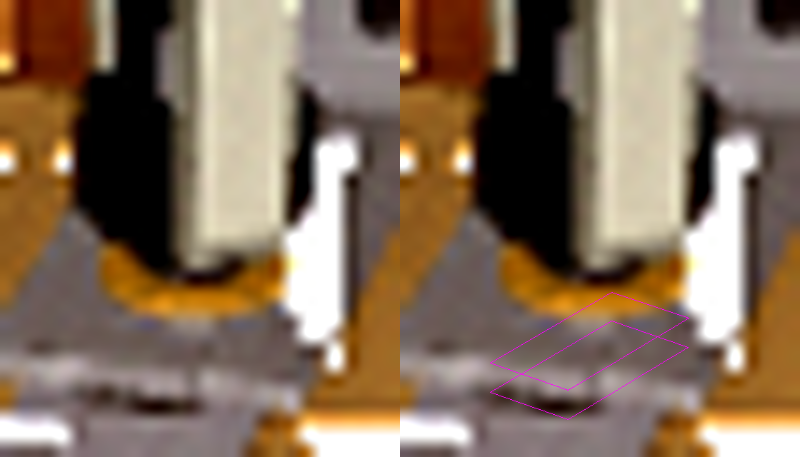

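Emit:
play_rows --plan '[{"slide": [-0.01, -0.03, 0.015], "roll": 0, "fingers": -0.3}, {"slide": [0, 0, 0], "roll": 0, "fingers": -0.3}]'

```text
t: 18.25
tool_pos: [0.5457, 0.0011, 0.0125]
orientation: [-0.188, 1.562, 0.188]
force: [0.7, -0.6, 2.0]
opening: 0.0418
```

```bash
python3 st.py
```

```text
18.25 [0.5457 0.0011 0.0125] F [ 0.7 -0.6  2. ] T [-0.034  0.072 -0.059] yaw 1.81 q6 -1.903 dq6 0.002 jt6 -0.017
```

Emit:
play_rows --plan '[{"slide": [0, 0, 0], "roll": -0.4, "fingers": -0.3}, {"slide": [0, 0, 0], "roll": -0.5, "fingers": -0.3}, {"slide": [0, 0, 0], "roll": -0.5, "fingers": -0.3}, {"slide": [0, 0, 0], "roll": -0.5, "fingers": -0.3}, {"slide": [0, 0, 0], "roll": -0.5, "fingers": -0.3}, {"slide": [0, 0, 0], "roll": -0.4, "fingers": -0.3}, {"slide": [0, 0, 0], "roll": 0, "fingers": -0.3}]'

```text
t: 19.12
tool_pos: [0.5454, 0.001, 0.0124]
orientation: [0.119, 1.568, -0.118]
force: [-1.7, -0.4, 2.0]
opening: 0.0417
```

```bash
python3 st.py
```

```text
19.125 [0.5454 0.001  0.0124] F [-1.7 -0.4  2. ] T [-0.066  0.254  0.043] yaw 1.42 q6 -1.512 dq6 -0.032 jt6 0.649
```

Turned 0.79 rad with little torque. Continuing, with a small relief in −x.

Emit:
play_rows --plan '[{"slide": [-0.01, 0, 0], "roll": -0.4, "fingers": -0.3}, {"slide": [-0.01, 0, 0], "roll": -0.5, "fingers": -0.3}, {"slide": [0, 0, 0], "roll": -0.5, "fingers": -0.3}, {"slide": [0, 0, 0], "roll": -0.5, "fingers": -0.3}, {"slide": [0, 0, 0], "roll": -0.5, "fingers": -0.3}, {"slide": [0, 0, 0], "roll": -0.4, "fingers": -0.3}, {"slide": [0, 0, 0], "roll": 0, "fingers": -0.3}]'

```text
t: 20.0
tool_pos: [0.545, 0.0009, 0.0125]
orientation: [0.424, 1.529, -0.424]
force: [-0.5, -0.4, 1.4]
opening: 0.0414
```

```bash
python3 st.py; python3 v.py z24 0
```

```text
20.0 [0.545  0.0009 0.0125] F [-0.5 -0.4  1.4] T [-0.116  0.095 -0.03 ] yaw 1.03 q6 -1.122 dq6 -0.025 jt6 0.622
20.0 [0.545  0.0009 0.0125] [-0.5 -0.4  1.4] [-0.116  0.095 -0.03 ] [-0.093  0.141  1.811  0.     1.189 -1.122]
```

View pics/z24.png

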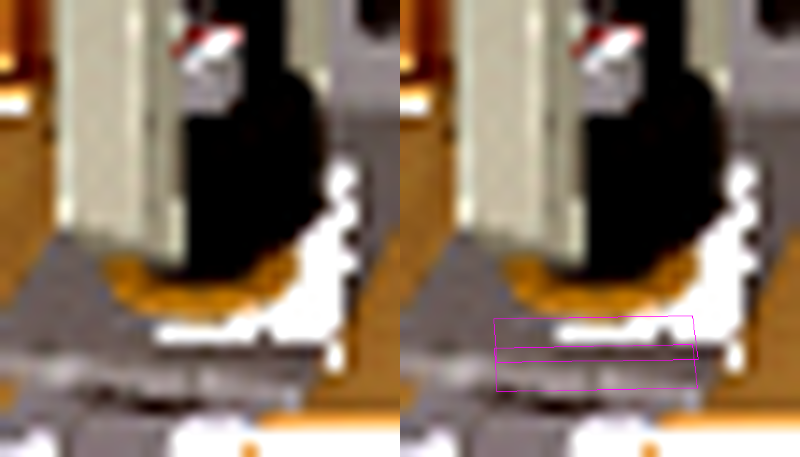

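```bash
python3 - <<'E'
from h import *
f=robot.read_camera('side')
x,y,w,h=292,196,16,14
im=cv2.resize(f[y:y+h,x:x+w,::-1],None,fx=40,fy=40,interpolation=cv2.INTER_NEAREST)
s=robot.read_state()["tool_pos"]
for yaw,c in((.1,(0,255,0)),(.6,(255,255,0))):
    P=s-[0,0,.0035]+[0,0,.067]; d=np.array([np.cos(yaw),np.sin(yaw),0])*.008
    a=(proj('side',np.array([P-d,P+d]))-[x,y]+.5)*40
    cv2.line(im,tuple(a[0].astype(int).tolist()),tuple(a[1].astype(int).tolist()),c,1)
cv2.imwrite('pics/z25.png',im)
E
```

```text
(no output)
```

View pics/z25.png

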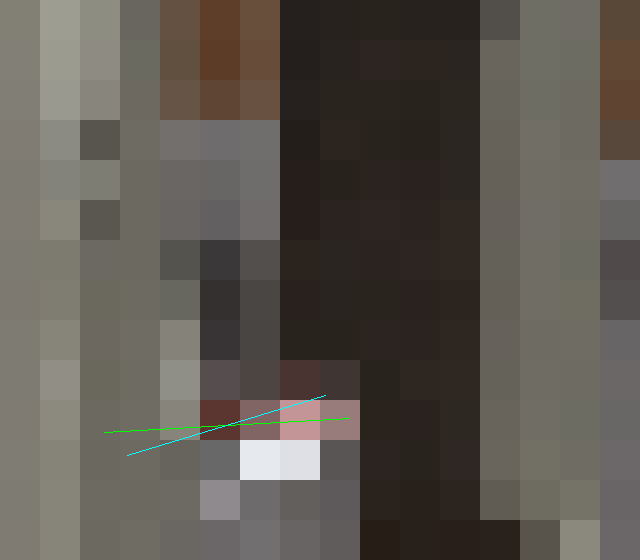

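Emit:
play_rows --plan '[{"slide": [0, 0, 0], "roll": -0.4, "fingers": -0.3}, {"slide": [0, 0, 0], "roll": -0.5, "fingers": -0.3}, {"slide": [0, 0, 0], "roll": -0.5, "fingers": -0.3}, {"slide": [0, 0, 0], "roll": -0.5, "fingers": -0.3}, {"slide": [0, 0, 0], "roll": -0.4, "fingers": -0.3}, {"slide": [0, 0, 0], "roll": -0.2, "fingers": -0.3}, {"slide": [0, 0, 0], "roll": 0, "fingers": -0.3}]'

```text
t: 20.98
tool_pos: [0.5453, 0.0004, 0.0127]
orientation: [0.695, 1.456, -0.695]
force: [1.0, -3.6, 0.9]
opening: 0.0421
```

```bash
cat > tq.py <<'E'
from h import *
from scipy.spatial.transform import Rotation as R
import sys
n=int(sys.argv[1]) if len(sys.argv)>1 else 6
T=[];F=[]
for i in range(n):
    robot.read_camera("side"); s=robot.read_state(); T.append(s["wrist_torque"]);F.append(s["force"])
T=np.array(T);F=np.array(F);M=R.from_rotvec(s["orientation"]).as_matrix()
print("t",round(s["t"],2),"pos",s["tool_pos"].round(4),"F",F.mean(0).round(1),"T",T.mean(0).round(3),"sdTz",T[:,2].std().round(3),"yaw",round(np.arctan2(M[1,1],M[0,1]),3),"q6",s["q"][5].round(3))
E
python3 tq.py 6
```

```text
t 21.27 pos [0.5453 0.0007 0.0127] F [ 1.5 -3.2  0. ] T [-0.723 -0.309  0.035] sdTz 0.024 yaw 0.68 q6 -0.772
```

Emit:
play_rows --plan '[{"slide": [0.015, -0.03, 0], "roll": 0, "fingers": -0.3}, {"slide": [0, 0, 0], "roll": -0.25, "fingers": -0.3}, {"slide": [0, 0, 0], "roll": -0.25, "fingers": -0.3}, {"slide": [0, 0, 0], "roll": -0.25, "fingers": -0.3}, {"slide": [0, 0, 0], "roll": 0, "fingers": -0.3}]'

```text
t: 21.9
tool_pos: [0.5456, -0.0002, 0.0127]
orientation: [0.777, 1.427, -0.777]
force: [1.3, -3.0, 0.3]
opening: 0.0417
```

```bash
python3 tq.py 6
```

```text
t 22.2 pos [ 5.456e-01 -2.000e-04  1.270e-02] F [ 1.7 -2.7  0.5] T [-0.564 -0.269  0.017] sdTz 0.032 yaw 0.574 q6 -0.669
```

Emit:
play_rows --plan '[{"slide": [0.015, -0.03, 0], "roll": 0, "fingers": -0.3}, {"slide": [0, 0, 0], "roll": -0.25, "fingers": -0.3}, {"slide": [0, 0, 0], "roll": -0.25, "fingers": -0.3}, {"slide": [0, 0, 0], "roll": -0.25, "fingers": -0.3}, {"slide": [0, 0, 0], "roll": 0, "fingers": -0.3}]'

```text
t: 22.82
tool_pos: [0.5458, -0.001, 0.0125]
orientation: [0.857, 1.395, -0.857]
force: [0.6, -0.8, 0.0]
opening: 0.0415
```

```bash
python3 tq.py 6;python3 v.py z26 -.45
```

```text
t 23.12 pos [ 0.5459 -0.001   0.0126] F [ 0.6 -0.6 -0.2] T [-0.255 -0.138  0.042] sdTz 0.043 yaw 0.47 q6 -0.566
23.125 [ 0.5459 -0.001   0.0126] [ 0.6 -0.  -0.6] [-0.243 -0.107  0.043] [-0.096  0.144  1.809 -0.     1.19  -0.566]
```

View pics/z26.png

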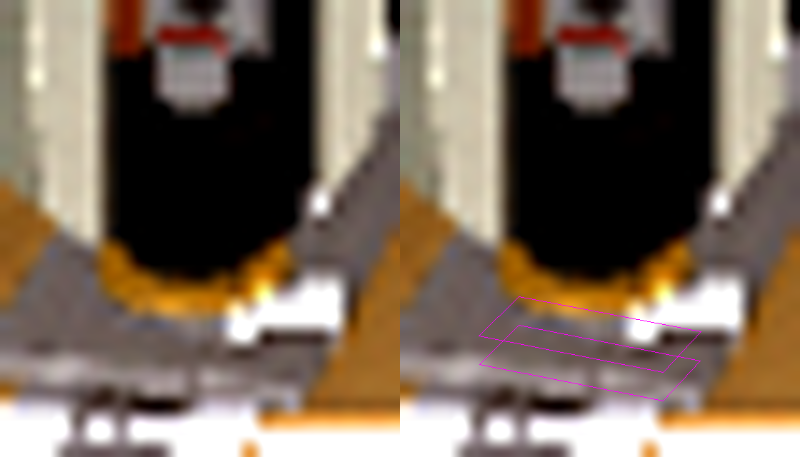

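Emit:
play_rows --plan '[{"slide": [0, -0.01, -0.01], "roll": -0.25, "fingers": -0.3}, {"slide": [0, 0, 0], "roll": -0.25, "fingers": -0.3}, {"slide": [0, 0, 0], "roll": -0.25, "fingers": -0.3}, {"slide": [0, 0, 0], "roll": -0.25, "fingers": -0.3}, {"slide": [0, 0, 0], "roll": 0, "fingers": -0.3}]'

```text
t: 23.8
tool_pos: [0.5458, -0.0013, 0.0123]
orientation: [0.963, 1.347, -0.963]
force: [-1.3, 0.3, 2.4]
opening: 0.0413
```

```bash
python3 tq.py 6
```

```text
t 24.1 pos [ 0.5458 -0.0013  0.0123] F [-1.8  0.5  2.2] T [-0.007  0.281  0.083] sdTz 0.041 yaw 0.33 q6 -0.426
```

Emit:
play_rows --plan '[{"slide": [-0.015, 0, 0], "roll": -0.2, "fingers": -0.3}, {"slide": [0, 0, 0], "roll": -0.25, "fingers": -0.3}, {"slide": [0, 0, 0], "roll": -0.25, "fingers": -0.3}, {"slide": [0, 0, 0], "roll": -0.2, "fingers": -0.3}, {"slide": [0, 0, 0], "roll": 0, "fingers": -0.3}]'

```text
t: 24.72
tool_pos: [0.5457, -0.0014, 0.0124]
orientation: [1.058, 1.298, -1.058]
force: [0.8, 0.3, 0.6]
opening: 0.0414
```

```bash
python3 tq.py 6;python3 v.py z27 -.6
```

```text
t 25.02 pos [ 0.5457 -0.0013  0.0124] F [ 1.1 -0.1  0.1] T [-0.005 -0.3    0.077] sdTz 0.012 yaw 0.204 q6 -0.301
25.025 [ 0.5457 -0.0013  0.0124] [ 0.1 -0.4 -0. ] [-0.037 -0.341  0.088] [-0.096  0.143  1.81   0.     1.189 -0.301]
```

View pics/z27.png

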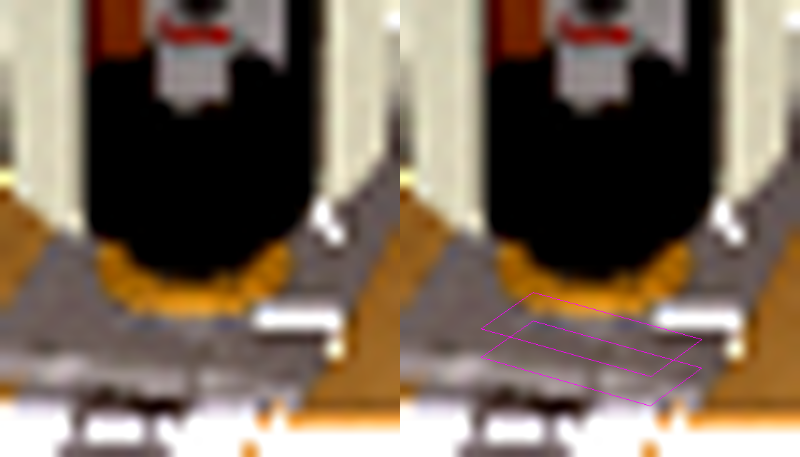

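Emit:
play_rows --plan '[{"slide": [0, 0, -0.005], "roll": -0.25, "fingers": -0.3}, {"slide": [0, 0, 0], "roll": -0.25, "fingers": -0.3}, {"slide": [0, 0, 0], "roll": -0.25, "fingers": -0.3}, {"slide": [0, 0, 0], "roll": -0.2, "fingers": -0.3}, {"slide": [0, 0, 0], "roll": 0, "fingers": -0.3}]'

```text
t: 25.7
tool_pos: [0.5455, -0.0014, 0.0123]
orientation: [1.157, 1.242, -1.157]
force: [0.2, -0.3, 1.0]
opening: 0.0415
```

```bash
python3 tq.py 6
```

```text
t 26.0 pos [ 0.5455 -0.0014  0.0122] F [ 0.1 -0.5  2.1] T [-0.17  -0.101  0.069] sdTz 0.026 yaw 0.072 q6 -0.168
```

Emit:
play_rows --plan '[{"slide": [0, 0, 0], "roll": -0.25, "fingers": -0.3}, {"slide": [0, 0, 0], "roll": -0.25, "fingers": -0.3}, {"slide": [0, 0, 0], "roll": -0.25, "fingers": -0.3}, {"slide": [0, 0, 0], "roll": 0, "fingers": -0.3}]'

```text
t: 26.5
tool_pos: [0.5455, -0.0014, 0.0122]
orientation: [1.234, 1.193, -1.234]
force: [-1.0, -0.7, 3.1]
opening: 0.0417
```

```bash
python3 tq.py 6
```

```text
t 26.8 pos [ 0.5455 -0.0014  0.0122] F [-1.6 -1.5  3.5] T [-0.32   0.098  0.029] sdTz 0.017 yaw -0.033 q6 -0.063
```

Emit:
play_rows --plan '[{"slide": [0, 0, 0], "roll": -0.25, "fingers": -0.3}, {"slide": [0, 0, 0], "roll": -0.25, "fingers": -0.3}, {"slide": [0, 0, 0], "roll": -0.25, "fingers": -0.3}, {"slide": [0, 0, 0], "roll": 0, "fingers": -0.3}]'

```text
t: 27.3
tool_pos: [0.5454, -0.0014, 0.0121]
orientation: [1.31, 1.141, -1.311]
force: [-2.6, -2.1, 3.8]
opening: 0.0416
```

```bash
python3 tq.py 6
```

```text
t 27.6 pos [ 0.5454 -0.0013  0.0121] F [-2.3 -2.1  3.8] T [-0.46   0.338  0.038] sdTz 0.018 yaw -0.138 q6 0.041
```

Emit:
play_rows --plan '[{"slide": [-0.015, -0.015, 0.01], "roll": -0.15, "fingers": -0.3}, {"slide": [0, 0, 0], "roll": -0.15, "fingers": -0.3}, {"slide": [0, 0, 0], "roll": -0.15, "fingers": -0.3}, {"slide": [0, 0, 0], "roll": -0.15, "fingers": -0.3}, {"slide": [0, 0, 0], "roll": -0.15, "fingers": -0.3}]'

```text
t: 28.22
tool_pos: [0.5452, -0.0016, 0.0124]
orientation: [1.387, 1.084, -1.386]
force: [2.1, 1.3, -0.8]
opening: 0.0418
```

```bash
python3 st.py; python3 tq.py 5;python3 v.py z28 -.35
```

```text
28.225 [ 0.5452 -0.0016  0.0124] F [ 2.1  1.3 -0.8] T [-0.017 -0.474  0.162] yaw -0.244 q6 0.147 dq6 0.165 jt6 -0.215
t 28.48 pos [ 0.5451 -0.0017  0.0124] F [ 2.   0.6 -1.9] T [ 0.005 -0.552  0.085] sdTz 0.018 yaw -0.242 q6 0.145
28.475 [ 0.5451 -0.0017  0.0124] [ 2.5  0.5 -2.1] [ 0.064 -0.562  0.085] [-0.097  0.142  1.811  0.     1.189  0.145]
```

View pics/z28.png

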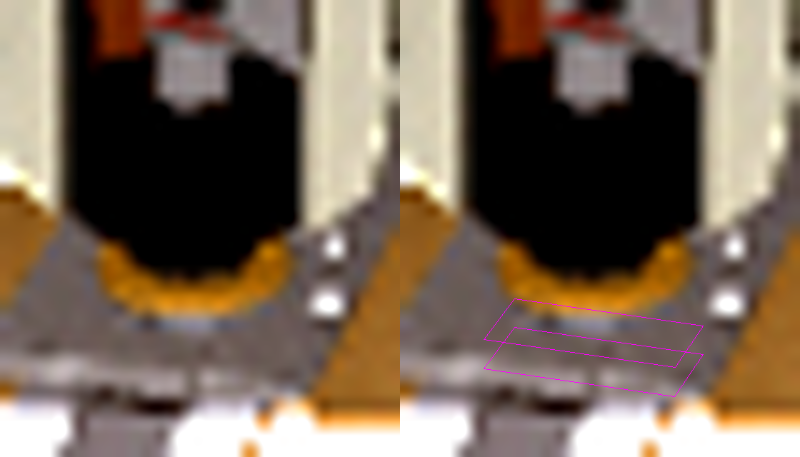

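Emit:
play_rows --plan '[{"slide": [0.007, 0, -0.007], "roll": -0.15, "fingers": -0.3}, {"slide": [0, 0, 0], "roll": -0.15, "fingers": -0.3}, {"slide": [0, 0, 0], "roll": -0.15, "fingers": -0.3}, {"slide": [0, 0, 0], "roll": -0.15, "fingers": -0.3}, {"slide": [0, 0, 0], "roll": -0.15, "fingers": -0.3}]'

```text
t: 29.15
tool_pos: [0.5451, -0.0017, 0.0123]
orientation: [1.461, 1.024, -1.462]
force: [-0.8, 1.5, 1.9]
opening: 0.0413
```

```bash
python3 st.py; python3 tq.py 5
```

```text
29.15 [ 0.5451 -0.0017  0.0123] F [-0.8  1.5  1.9] T [0.191 0.057 0.151] yaw -0.349 q6 0.251 dq6 0.166 jt6 -0.212
t 29.4 pos [ 0.5451 -0.0018  0.0122] F [-1.3  1.6  2. ] T [0.139 0.125 0.072] sdTz 0.044 yaw -0.347 q6 0.25
```

Emit:
play_rows --plan '[{"slide": [0, 0, 0], "roll": -0.15, "fingers": -0.3}, {"slide": [0, 0, 0], "roll": -0.15, "fingers": -0.3}, {"slide": [0, 0, 0], "roll": -0.15, "fingers": -0.3}, {"slide": [0, 0, 0], "roll": -0.15, "fingers": -0.3}, {"slide": [0, 0, 0], "roll": -0.15, "fingers": -0.3}]'

```text
t: 30.02
tool_pos: [0.545, -0.0017, 0.0122]
orientation: [1.535, 0.96, -1.535]
force: [-3.5, 1.7, 3.3]
opening: 0.0415
```

```bash
python3 st.py; python3 tq.py 5
```

```text
30.025 [ 0.545  -0.0017  0.0122] F [-3.5  1.7  3.3] T [0.199 0.598 0.171] yaw -0.453 q6 0.356 dq6 0.165 jt6 -0.207
t 30.27 pos [ 0.545  -0.0017  0.0122] F [-4.   1.8  2.7] T [0.205 0.651 0.079] sdTz 0.031 yaw -0.452 q6 0.355
```

Emit:
play_rows --plan '[{"slide": [-0.022, 0.008, 0], "roll": -0.15, "fingers": -0.3}, {"slide": [0, 0, 0], "roll": -0.15, "fingers": -0.3}, {"slide": [0, 0, 0], "roll": -0.15, "fingers": -0.3}, {"slide": [0, 0, 0], "roll": -0.15, "fingers": -0.3}, {"slide": [0, 0, 0], "roll": -0.15, "fingers": -0.3}]'

```text
t: 30.9
tool_pos: [0.5448, -0.0017, 0.0123]
orientation: [1.607, 0.891, -1.607]
force: [0.7, -0.6, -1.1]
opening: 0.0417
```

```bash
python3 st.py; python3 tq.py 5
```

```text
30.9 [ 0.5448 -0.0017  0.0123] F [ 0.7 -0.6 -1.1] T [-0.179 -0.116  0.131] yaw -0.558 q6 0.461 dq6 0.167 jt6 -0.211
t 31.15 pos [ 0.5448 -0.0016  0.0123] F [ 0.9 -0.3 -0.8] T [-0.196 -0.248  0.087] sdTz 0.038 yaw -0.556 q6 0.46
```

Emit:
play_rows --plan '[{"slide": [0, 0, 0], "roll": -0.15, "fingers": -0.3}, {"slide": [0, 0, 0], "roll": -0.15, "fingers": -0.3}, {"slide": [0, 0, 0], "roll": -0.15, "fingers": -0.3}, {"slide": [0, 0, 0], "roll": -0.15, "fingers": -0.3}, {"slide": [0, 0, 0], "roll": -0.15, "fingers": -0.3}]'

```text
t: 31.78
tool_pos: [0.5447, -0.0016, 0.0123]
orientation: [1.678, 0.819, -1.678]
force: [1.4, -1.3, -0.9]
opening: 0.0417
```

```bash
python3 st.py; python3 tq.py 5;python3 v.py z29 -.35
```

```text
31.775 [ 0.5447 -0.0016  0.0123] F [ 1.4 -1.3 -0.9] T [-0.297 -0.368  0.106] yaw -0.663 q6 0.566 dq6 0.168 jt6 -0.211
t 32.02 pos [ 0.5447 -0.0016  0.0123] F [ 1.8 -0.8 -1.2] T [-0.346 -0.406  0.104] sdTz 0.024 yaw -0.661 q6 0.564
32.025 [ 0.5447 -0.0016  0.0123] [ 2.2 -0.4 -0.3] [-0.369 -0.42   0.086] [-0.097  0.141  1.812 -0.     1.188  0.564]
```

View pics/z29.png

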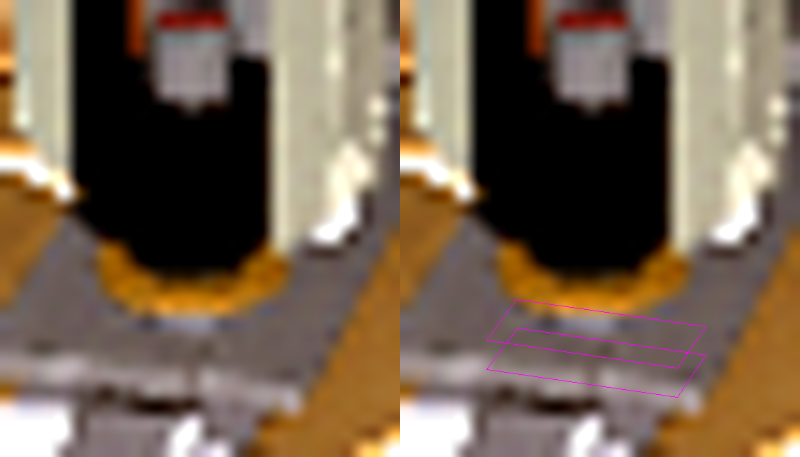

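```bash
cat > line.py <<'E'
from h import *
f=robot.read_camera('side').astype(float)
x,y,w,h=290,198,14,14
r=f[y:y+h,x:x+w]; red=np.clip(r[...,0]-r[...,1:].max(-1)-15,0,None)
red[:, :5][r[:, :5,1]>40]*=0
yy,xx=np.mgrid[y:y+h,x:x+w]
print(np.round(red).astype(int))
E
python3 line.py
```

```text
[[ 0  0  0  0  0  5  6 10 12 12 12 14  8  0]
 [ 0  0  0  0  0  0  0  0  0  0  0  0  0  0]
 [ 0  0  0  0  0  0  0  0  0  0  0  0  0  0]
 [ 0  0  0  0  0  0  0  0  0  0  0  0  0  0]
 [ 0  0  0  0  0  0  0  0  0  0  0  0  0  0]
 [ 0  0  0  0  0  0  0  0  0  0  0  0  0  0]
 [ 0  0  0  0  0  0  0  0  0  0  0  0  0  0]
 [ 0  0  0  0  0 23 25 21 25 19  0  0  0  0]
 [ 0  0  0  0  0  0  0  0  0  0  0  0  0  0]
 [ 0  0  0  0  0  0  0  0  0  0  0  0  0  0]
 [ 0  0  0  0  0  0  0  0  0  0  0  0  0  0]
 [ 0  0  0  0  0  0  0  0  0  0  0  0  0  0]
 [ 0  0  0  0  0  0  0  0  0  0  0  0  0  0]
 [ 0  0  0  0  0  0  0  0  0  0  0  0  0  0]]
```

Emit:
play_rows --plan '[{"slide": [0.01, -0.005, 0], "roll": -0.15, "fingers": -0.3}, {"slide": [0, 0, 0], "roll": -0.15, "fingers": -0.3}, {"slide": [0, 0, 0], "roll": -0.15, "fingers": -0.3}, {"slide": [0, 0, 0], "roll": -0.15, "fingers": -0.3}, {"slide": [0, 0, 0], "roll": -0.15, "fingers": -0.3}]'

```text
t: 32.75
tool_pos: [0.5447, -0.0016, 0.0122]
orientation: [1.748, 0.743, -1.749]
force: [-1.2, 0.3, 1.9]
opening: 0.0417
```

```bash
python3 st.py; python3 tq.py 5
```

```text
32.75 [ 0.5447 -0.0016  0.0122] F [-1.2  0.3  1.9] T [0.051 0.261 0.124] yaw -0.767 q6 0.67 dq6 0.165 jt6 -0.207
t 33.0 pos [ 0.5446 -0.0016  0.0122] F [-1.7  1.   1.7] T [-0.003  0.344  0.096] sdTz 0.015 yaw -0.766 q6 0.669
```

Emit:
play_rows --plan '[{"slide": [0, 0, 0], "roll": -0.15, "fingers": -0.3}, {"slide": [0, 0, 0], "roll": -0.15, "fingers": -0.3}, {"slide": [0, 0, 0], "roll": -0.15, "fingers": -0.3}, {"slide": [0, 0, 0], "roll": -0.15, "fingers": -0.3}, {"slide": [0, 0, 0], "roll": -0.15, "fingers": -0.3}]'

```text
t: 33.62
tool_pos: [0.5446, -0.0015, 0.0121]
orientation: [1.816, 0.662, -1.817]
force: [-4.3, 2.6, 2.5]
opening: 0.0418
```

```bash
python3 st.py; python3 tq.py 5
```

```text
33.625 [ 0.5446 -0.0015  0.0121] F [-4.3  2.6  2.5] T [0.349 0.805 0.161] yaw -0.872 q6 0.775 dq6 0.165 jt6 -0.198
t 33.88 pos [ 0.5446 -0.0015  0.0121] F [-4.5  2.1  1.9] T [0.302 0.837 0.091] sdTz 0.041 yaw -0.871 q6 0.774
```

Emit:
play_rows --plan '[{"slide": [-0.022, 0.012, 0], "roll": -0.15, "fingers": -0.3}, {"slide": [0, 0, 0], "roll": -0.15, "fingers": -0.3}, {"slide": [0, 0, 0], "roll": -0.15, "fingers": -0.3}, {"slide": [0, 0, 0], "roll": -0.15, "fingers": -0.3}, {"slide": [0, 0, 0], "roll": -0.15, "fingers": -0.3}]'

```text
t: 34.5
tool_pos: [0.5443, -0.0014, 0.0122]
orientation: [1.883, 0.576, -1.883]
force: [-0.4, 0.3, -3.1]
opening: 0.0414
```

```bash
python3 st.py; python3 tq.py 5;python3 line.py; python3 v.py z30 -.35
```

```text
34.5 [ 0.5443 -0.0014  0.0122] F [-0.4  0.3 -3.1] T [-0.159  0.053  0.18 ] yaw -0.977 q6 0.88 dq6 0.166 jt6 -0.195
t 34.75 pos [ 0.5443 -0.0014  0.0122] F [ 0.  -0.1 -4.3] T [-0.25  -0.038  0.088] sdTz 0.018 yaw -0.975 q6 0.879
[[ 0  0  0  0  0  0  5 12 11 12  0  0  0  0]
 [ 0  0  0  0  0  0  0  0  0  0  0  0  0  0]
 [ 0  0  0  0  0  0  0  0  0  0  0  0  0  0]
 [ 0  0  0  0  0  0  0  0  0  0  0  0  0  0]
 [ 0  0  0  0  0  0  0  0  0  0  0  0  0  0]
 [ 0  0  0  0  0  0  0  0  0  0  0  0  0  0]
 [ 0  0  0  0  0  6  0  0  0  0  0  0  0  0]
 [ 0  0  0  0  0  7 27 25 22 38  0  0  0  0]
 [ 0  0  0  0  0  0  0  0  0  0  0  0  0  0]
 [ 0  0  0  0  0  0  0  0  0  0  0  0  0  0]
 [ 0  0  0  0  0  0  0  0  0  0  0  0  0  0]
 [ 0  0  0  0  0  0  0  0  0  0  0  0  0  0]
 [ 0  0  0  0  0  0  0  0  0  0  0  0  0  0]
 [ 0  0  0  0  0  0  0  0  0  0  0  0  0  0]]
34.8 [ 0.5443 -0.0014  0.0122] [ 0.7 -0.1 -4.3] [-0.246 -0.126  0.034] [-0.097  0.14   1.814 -0.     1.188  0.879]
```

View pics/z30.png

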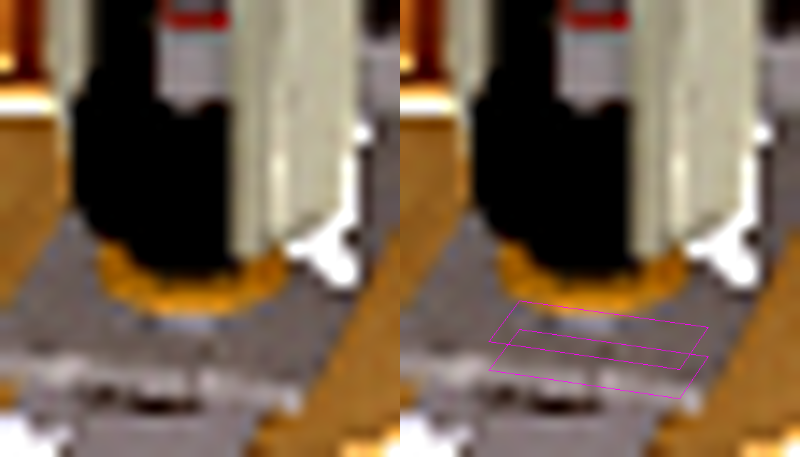

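Emit:
play_rows --plan '[{"slide": [0, 0, -0.008], "roll": -0.15, "fingers": -0.3}, {"slide": [0, 0, 0], "roll": -0.15, "fingers": -0.3}, {"slide": [0, 0, 0], "roll": -0.15, "fingers": -0.3}, {"slide": [0, 0, 0], "roll": -0.15, "fingers": -0.3}, {"slide": [0, 0, 0], "roll": -0.15, "fingers": -0.3}]'

```text
t: 35.48
tool_pos: [0.5442, -0.0013, 0.012]
orientation: [1.948, 0.486, -1.948]
force: [-0.7, -0.2, -3.2]
opening: 0.0415
```

```bash
python3 st.py; python3 tq.py 5
```

```text
35.475 [ 0.5442 -0.0013  0.012 ] F [-0.7 -0.2 -3.2] T [-0.276  0.13   0.166] yaw -1.082 q6 0.985 dq6 0.166 jt6 -0.189
t 35.73 pos [ 0.5441 -0.0013  0.012 ] F [-1.3 -0.1 -2.8] T [-0.329  0.158  0.107] sdTz 0.03 yaw -1.08 q6 0.983
```

Emit:
play_rows --plan '[{"slide": [0, 0, -0.007], "roll": -0.15, "fingers": -0.3}, {"slide": [0, 0, 0], "roll": -0.15, "fingers": -0.3}, {"slide": [0, 0, 0], "roll": -0.15, "fingers": -0.3}, {"slide": [0, 0, 0], "roll": -0.15, "fingers": -0.3}, {"slide": [0, 0, 0], "roll": -0.15, "fingers": -0.3}]'

```text
t: 36.35
tool_pos: [0.5441, -0.0012, 0.0118]
orientation: [2.011, 0.392, -2.011]
force: [-2.6, 0.3, -0.6]
opening: 0.0421
```

```bash
python3 st.py; python3 tq.py 5
```

```text
36.35 [ 0.5441 -0.0012  0.0118] F [-2.6  0.3 -0.6] T [-0.142  0.629  0.16 ] yaw -1.186 q6 1.09 dq6 0.167 jt6 -0.181
t 36.6 pos [ 0.5441 -0.0012  0.0118] F [-3.3  1.2 -0.5] T [-0.091  0.633  0.084] sdTz 0.037 yaw -1.185 q6 1.088
```

Emit:
play_rows --plan '[{"slide": [-0.018, 0.007, -0.006], "roll": -0.15, "fingers": -0.3}, {"slide": [0, 0, 0], "roll": -0.15, "fingers": -0.3}, {"slide": [0, 0, 0], "roll": -0.15, "fingers": -0.3}, {"slide": [0, 0, 0], "roll": -0.15, "fingers": -0.3}, {"slide": [0, 0, 0], "roll": -0.15, "fingers": -0.3}]'

```text
t: 37.22
tool_pos: [0.544, -0.0011, 0.0117]
orientation: [2.072, 0.292, -2.071]
force: [-0.5, 1.1, -2.2]
opening: 0.0415
```

```bash
python3 st.py; python3 tq.py 12
```

```text
37.225 [ 0.544  -0.0011  0.0117] F [-0.5  1.1 -2.2] T [-0.206  0.14   0.221] yaw -1.291 q6 1.195 dq6 0.166 jt6 -0.175
t 37.83 pos [ 0.5439 -0.0011  0.0117] F [ 0.1  0.5 -1.6] T [-0.197 -0.007  0.081] sdTz 0.029 yaw -1.29 q6 1.193
```

Emit:
play_rows --plan '[{"slide": [0, 0, -0.003], "roll": -0.1, "fingers": -0.3}, {"slide": [0, 0, 0], "roll": -0.08, "fingers": -0.3}, {"slide": [0, 0, 0], "roll": -0.06, "fingers": -0.3}, {"slide": [0, 0, 0], "roll": -0.05, "fingers": -0.3}, {"slide": [0, 0, 0], "roll": -0.04, "fingers": -0.3}, {"slide": [0, 0, 0], "roll": -0.03, "fingers": -0.3}, {"slide": [0, 0, 0], "roll": -0.03, "fingers": -0.3}, {"slide": [0, 0, 0], "roll": -0.03, "fingers": -0.3}]'

```text
t: 38.83
tool_pos: [0.5438, -0.001, 0.0116]
orientation: [2.104, 0.235, -2.104]
force: [1.8, 1.6, -1.0]
opening: 0.0415
```

```bash
python3 st.py; python3 tq.py 10; python3 line.py | head -10
```

```text
38.825 [ 0.5438 -0.001   0.0116] F [ 1.8  1.6 -1. ] T [ 0.03  -0.191  0.169] yaw -1.349 q6 1.252 dq6 0.033 jt6 0.109
t 39.33 pos [ 0.5438 -0.0011  0.0116] F [ 1.3  1.4 -0.9] T [-0.013 -0.268  0.15 ] sdTz 0.026 yaw -1.348 q6 1.252
[[0 0 0 0 0 0 0 0 0 0 0 0 0 0]
 [0 0 0 0 0 0 0 0 0 0 0 0 0 0]
 [0 0 0 0 0 0 0 0 0 0 0 0 0 0]
 [0 0 0 0 0 0 0 0 0 0 0 0 0 0]
 [0 0 0 0 0 0 0 0 0 0 0 0 0 0]
 [0 0 0 0 0 0 0 0 0 0 0 0 0 0]
 [0 0 0 0 0 7 0 0 0 0 0 0 0 0]
 [0 0 0 0 0 5 5 0 0 0 0 0 0 0]
 [0 0 0 0 0 0 0 0 0 0 0 0 0 0]
 [0 0 0 0 0 0 0 0 0 0 0 0 0 0]
```

Emit:
play_rows --plan '[{"slide": [0.01, 0.005, 0], "roll": 0, "fingers": 0.1}, {"slide": [0, 0, 0], "roll": 0, "fingers": 0.29}, {"slide": [0, 0, 0], "roll": 0, "fingers": 0.29}, {"slide": [0, 0, 0], "roll": 0, "fingers": 0.29}]'

```text
t: 39.88
tool_pos: [0.5439, -0.001, 0.0115]
orientation: [2.104, 0.235, -2.104]
force: [-0.6, -0.6, -1.6]
opening: 0.0602
```

```bash
python3 tq.py 4; python3 -c "
from look import *
look('z31',dict(side=(250,160,100,110),top=(220,160,110,120)))"
```

```text
t 40.08 pos [ 0.544  -0.001   0.0116] F [-0.1 -0.1 -0. ] T [-0.005  0.116 -0.005] sdTz 0.023 yaw -1.348 q6 1.252
40.075 [ 0.544  -0.001   0.0116] [ 0.  -0.7  0.2] [-0.05   0.092 -0.015] 0.0598
```

View pics/z31.png

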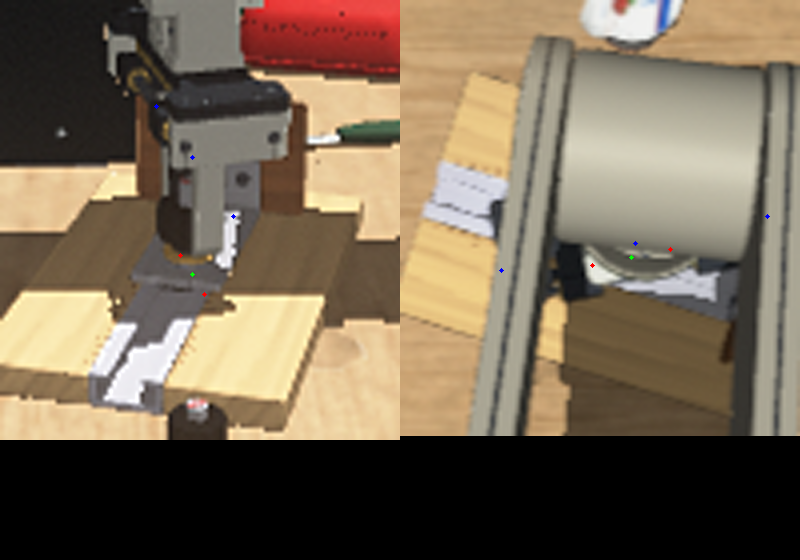

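Emit:
play_rows --plan '[{"slide": [0, 0, 0.3], "roll": 0, "fingers": 0.29}, {"slide": [0, 0, 0.6], "roll": 0, "fingers": 0.29}, {"slide": [0, 0, 0.9], "roll": 0, "fingers": 0.29}, {"slide": [0, 0, 1], "roll": 0, "fingers": 0.29}, {"slide": [0, 0, 1], "roll": 0, "fingers": 0.29}, {"slide": [0, 0, 1], "roll": 0, "fingers": 0.29}, {"slide": [0, 0.5, 0.5], "roll": 0, "fingers": 0.29}, {"slide": [-0.3, 0.9, 0], "roll": 0, "fingers": 0.29}, {"slide": [-0.5, 1, 0], "roll": 0, "fingers": 0.29}, {"slide": [-0.5, 1, 0], "roll": 0, "fingers": 0.29}, {"slide": [-0.5, 1, 0], "roll": 0, "fingers": 0.29}, {"slide": [-0.5, 1, 0], "roll": 0, "fingers": 0.29}, {"slide": [-0.5, 1, 0], "roll": 0, "fingers": 0.29}, {"slide": [-0.5, 1, 0], "roll": 0, "fingers": 0.29}, {"slide": [-0.5, 1, 0], "roll": 0, "fingers": 0.29}, {"slide": [0, 0.5, 0], "roll": 0, "fingers": 0.29}, {"slide": [0, 0, 0], "roll": 0, "fingers": 0.29}]'

```text
t: 42.3
tool_pos: [0.4299, 0.2669, 0.1706]
orientation: [2.103, 0.237, -2.103]
force: [1.6, 0.2, 0.6]
opening: 0.0602
```

```bash
python3 st.py; python3 - <<'E'
from h import *
for n,(a,b,w,h) in dict(top=(215,175,130,105),side=(240,175,110,95)).items():
    im=robot.read_camera(n); cv2.imwrite(f"pics/{n}_full_end.png",im[:,:,::-1]); im=im[b:b+h,a:a+w,::-1]
    cv2.imwrite(f"pics/{n}_end.png",cv2.resize(im,None,fx=6,fy=6,interpolation=cv2.INTER_CUBIC))
E
```

```text
42.3 [0.4299 0.2669 0.1706] F [1.6 0.2 0.6] T [-0.038  0.205 -0.011] yaw -1.346 q6 1.801 dq6 -0.018 jt6 0.337
```

View pics/top_end.png

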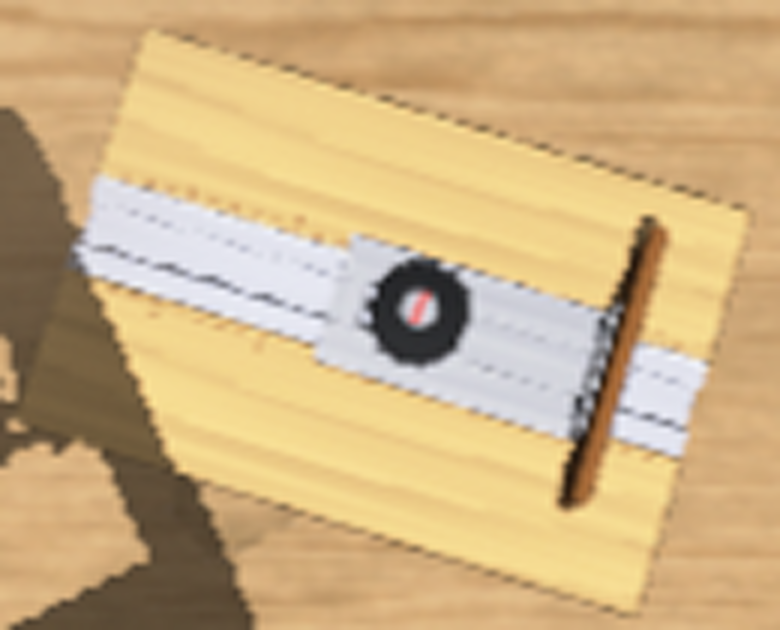

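View pics/side_end.png

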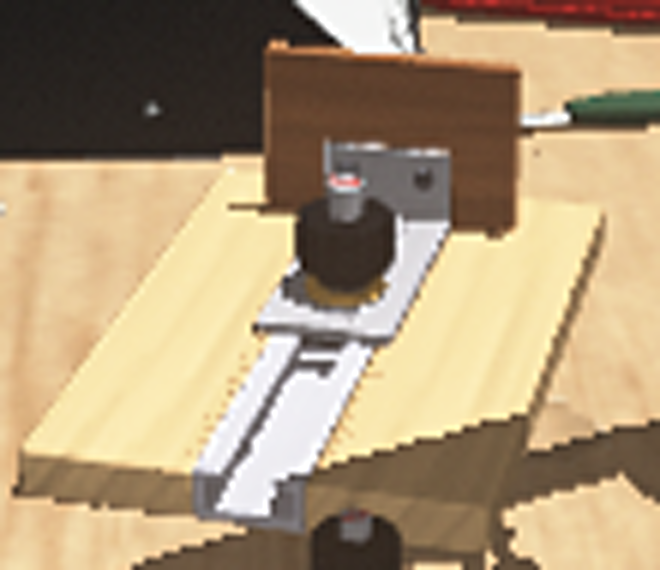

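View pics/top_full_end.png

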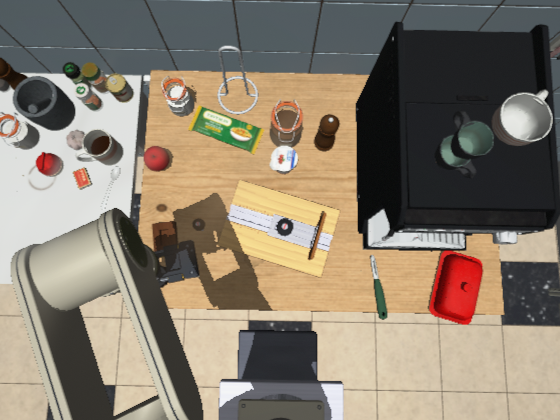

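```bash
python3 -c "
from plant import robot
print(robot.close_job())"
```

```text
the job is handed in; nothing more can be done
None
```

The stop is clamped with the middle-sized bolt, the one from the dark stand. I judge it hand-tight, and the job was handed in with the gripper open and clear of everything.

**What I did:**
- I gripped the knob and lowered the head lengthwise through the opening. The first try touched the opening's edge at about 6 N, so I lifted, moved about 2 mm and went in cleanly.
- I turned it clockwise about 3.55 rad in total. The head met its stop after about 1.8 rad and the nut then ran down. I let go and retreated at about 42 s on the robot's clock.

**Last checks:**
- **Position:** In the last top picture the stop's foot corners sit on the same pixels as at the start, so the stop did not move. The red line lies across the slot, about 0.15 rad past square.
- **Bystanders:** The tub, apple, mill and peeler look untouched. The arm covered the large spare bolt in the last top picture, so I did not check that one.
- **Tightness:** The last slow step needed 0.15 N m, with a sensor zero of about −0.005.

**Uncertain or disagreeing:**
- **Clamp force:** I estimate 12 to 28 N, inside the 8 to 40 N range. The torque alone suggests about 12 N, the joint torque about 17 N, and the turn angle after the head began to bear about 25 N. I took no slow-step torque before the head began to bear, so the exact force is not confirmed.
- **Gripper height:** In the side camera the gripper appeared about 25 mm higher than its reported position. I set the grasp height from pictures and contact instead.
- **Camera calibration:** The two cameras differed by a few millimetres. I did the final alignment by comparing the bolt and the opening in the same picture, and by contact force.

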